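Wind down a hull cradle's stabiliser leg onto its bearing plate

ROBOT

A 7-joint arm with a two-finger parallel gripper is mounted at the origin on the work surface. World frame = base frame: x ahead of the robot, y to its left, z up, the work surface at z = 0. Lengths are in mm, angles in rad, forces in N, time in s.
With the tool pointing down it reaches from about 400 to 875 mm from the base axis. Payload 4.4 kg.
Tool frame: the origin (TCP) lies at the very end of the fingers, on their centre line; the grasp point (between the pads) lies 19 mm behind it; z points along the fingers, x is the direction in which the jaws open and shut, and the axes are right-handed (so a half turn about z gives the same grasp; the last joint's range is limited). The gripper opens to 85 mm and grips with 20 to 120 N. Pads are 22 mm wide; open, the fingers measure 114 mm over their backs; the gripper's body (76 mm by 85 mm) begins 54 mm behind the grasp point. The pads swing forward as they close: fully open they stand 13 mm farther back than shut.
Start: joints at [1.04, 0.628, 0.038, 1.517, -0.027, 0.996, -0.02], TCP at [291.387, -581.043, 231.313] pointing down, gripper open.
Joint ranges: [-3.06, 3.06], [-0.37, 2.12], [-1.25, 1.32], [0.18, 2.47], [-1.1, 4.24], [0.23, 1.98], [-2.94, 2.94]. Speed limits (rad/s): [2.57, 2.57, 3.14, 3.14, 3.14, 3.14, 3.14].

INTERFACE

Orientations are given as [roll, pitch, yaw] about the fixed x, y, z axes, in that order (R = Rz(yaw) Ry(pitch) Rx(roll)).
In Python, from cell import telemetry, get_image, get_calibration, ctrl gives the robot as it stands. The module is installed in compiled form; this text tells all that it offers.
- The arm moves only by the tool arm_command, never from a script. Its arguments are lists of equal length, an entry for each row: "rot": the turn, a rotation vector about the world's x, y, z in degrees, a list of three; "slide": the shift along the world's x, y, z in mm, a list of three; "gripper": the finger opening in mm, from 0 to 85.4. A call has 1 to 5 rows; each row shifts and turns the pose as measured when the row begins; what a row does not reach is not made up. A row lasts 1/12 s, in which the tool goes at most 41.7 mm and 7.16 degrees, less where a joint would pass 70% of its speed; a pose out of reach is approached as far as the arm can. A call with a gripper value outside its range is refused whole. The fingers move at their own pace and stop on an object; the grip force is fixed at half the most. Time passes only in rows, so rows that do not move let the fingers close. It gives the time, the measured TCP pose, the force and the opening at its end, in the units of the state.
- telemetry.read_state(): the state, without advancing time (a new reading comes with each control period).
- get_image(name): name is "side" or "top" or "wrist"; returns (picture, depth): 384x512x3 uint8, red, green, blue; 384x512 float32, mm along the optical axis (not along the pixel's ray), 0 where there is no reading.
- get_calibration(name): a dict with "fx", "fy", "cx", "cy" (pixels), "xyz" and "attitude" of the camera in the world. Camera axes: x right, y up, looking along -z (the intrinsics and any distortion apply to the point x, -y, -z); pixel columns grow to the right and rows downward; lengths in mm; the calibration is good to about 2 mm. The wrist camera is an equidistant fisheye: a pixel r from the principal point sees the ray r / f radians off the axis. A picture is of the moment at which its call begins: read the wrist's pose just before it. get_calibration takes no time and is no camera call; for the wrist camera it gives the pose at the moment of the call.
- ctrl.finish_job(): hands the job in, once; it reports no verdict.
The state is a dict: "clock": time; "qpos": joint angles; "qd": joint speeds; "tau": joint torques, N m; "eef_pos": TCP position; "tool_rot": TCP orientation; "force": force on the tool from outside, world axes, zero at the start; "torque": the same for the moment, N m; "width": finger opening in mm.
Only numpy, scipy, OpenCV 4.12 (cv2) and the standard library are available. Lean on these libraries where they do the work, as an engineer would, in place of code of your own. Each camera call takes 0.05 s, during which the arm holds its last target.

TASK

Steady the hull cradle on the bench: slide the loose bearing plate along the bench until its round rubber pad is squarely under the raised foot of the cradle's jack leg. Then wind the crank on top of the leg clockwise (seen from above) until the foot bears on the pad and the crank has become about half as heavy again to turn as it was while running free, never forcing it to twice that, and let go. Leave the other things on the bench where they are.

Things in the scene. Friction and masses are not known exactly. Their poses are not given: they have to be found in the camera images.
- cradle: Fixed cradle with a tubular underwater hull (90 mm across, along cradle y, its axis 145 mm to +x of the origin, top at 163 mm). On its -x side an outrigger holds an upright jack leg with a crank on top. A bracket stands 64 to 86 mm to +x of the leg's axis, so the plate goes in from the -x side. Origin: on the bench under the leg's axis; x to the hull, z up. Yaw varies.
- leg_axis (a point): Bench point on the vertical axis shared by leg, foot and crank. The leg ends in a round steel foot, 48 mm wide, 9 mm thick, on a buffer spring (6 N per mm, 14 mm travel). Its start height is not known: underside 35 to 86 mm above the bench. It reaches the pad after 2.5 to 7.5 rad of winding.
- gear_head (a point): Top centre of the dark gear head (60 mm wide, 194 mm above the bench, fixed). Above it turns the crank arm, top at 207 mm. Clockwise from above lowers the foot 10 mm per rad. Running free the crank drags with about 0.5 N m, 9 N at the knob; once the foot bears this rises by about 11 N per rad, so by half in about 0.4 rad. The crank stays where it is left; winding back relieves the foot.
- knob_mid (a point): Middle of the upright black crank knob, 24 mm wide, 45 mm high, 55 mm from the leg's axis, 232 mm above the bench (knob from 209.5 to 254.5 mm). It spins freely on its pin, so it can be held while carried round in a circle about the leg's axis. At the start it is on the hull's side (cradle +x, up to 70 degrees either way).
- plate: Loose aluminium bearing plate, 200 x 80 x 8 mm (x, y, z), 0.36 kg, lying flat on the bench. Near its +x end a round rubber pad (72 mm in diameter, 2 mm high), near its -x end an upright fin to hold it by. Origin: centre of the underside. It starts to the left or the right of the cradle.
- pad (a point): Centre of the rubber pad's top, at (60, 0, 10) mm in the plate's frame.
- fin (a point): Point in the plate's upright fin, at (-70, 0, 40) mm in the plate's frame. The fin is 34 mm long (plate x), 16 mm thick (plate y: grip across this), its top 58 mm above the bench. With the pad under the foot and the plate pointing along the cradle's x, a gripper pointing down at the fin stays clear of the leg.
- battery: Bystander: black battery pack, 100 x 62 x 22 mm, lying on the bench on the other side from the plate; origin at the centre of its underside.
- jar: Bystander: small closed jar, 52 mm in diameter, 55 mm high; origin at the centre of its underside.
- driver: Bystander: screwdriver lying on the bench.
Things that resemble listed ones, but are neither listed nor needed, are in the scene too. What is shaped like the plate but blue or red is not meant.

How it is judged:
By the outcome, as a careful person would: the job done as asked, in the order asked, and still so for the second after the job is handed in, with the robot touching nothing.
It also fails if it takes over 72 s, if anything falls off the work surface, if the arm or the gripper's body presses on something with over 40 N, if the wrist force passes 120 N, or if a joint passes its speed limit or range.

## Working session

There is one attempt and no reset: what is moved stays moved. The work goes in short steps, Python scripts to look and compute and a tool call to move; the robot and the scene stay as the last step left them, time stands still between calls to the robot, and variables do not carry over. Pictures are saved under pics/ and viewed, and the job is handed in when it is done.

Besides the shell and the picture viewer there is one more tool, called after "Emit:" by a JSON object that holds its "method" and its "body". arm_command: Moves the arm, as the interface text tells. Its arguments: {"type":"object","properties":{"rot":{"type":"array"},"slide":{"type":"array"},"gripper":{"type":"array"}},"required":["rot","slide","gripper"]}

```bash
ls; mkdir -p pics; python3 - <<'E'
from cell import telemetry, get_image, get_calibration
import cv2
s=telemetry.read_state();print(s)
for n in ["side","top","wrist"]:
    c=get_calibration(n);print(n,c)
    p,d=get_image(n)
    cv2.imwrite(f"pics/{n}0.png",p[:,:,::-1])
    import numpy as np
    np.save(f"pics/{n}0d.npy",d)
E
```

```text
pics
{'clock': 0.0, 'qpos': array([ 1.04019975,  0.62935853,  0.03846225,  1.51838515, -0.02698198,
        0.99633588, -0.0199901 ]), 'qd': array([ 0.00015021,  0.00090157,  0.00029592,  0.00069892,  0.00010063,
       -0.00258973,  0.00015955]), 'tau': array([ 1.42607420e-03, -5.63400042e+01,  1.22645516e+00, -1.93444777e+01,
        1.09811078e-02,  1.03136350e-02, -2.83188922e-05]), 'eef_pos': array([ 291.07547013, -580.45825583,  230.37597721]), 'tool_rot': array([ 3.14153833e+00,  1.96760007e-03, -1.10599691e+00]), 'force': array([-0.50761741,  0.42015198, -0.66827096]), 'torque': array([0.08269185, 0.02386442, 0.01268284]), 'width': 85.35572897700531}
side {'fx': 461.0476887138529, 'fy': 461.0476887138529, 'cx': 244.20918366085317, 'cy': 192.089399471764, 'xyz': array([  64.09303279, 1153.75067163, 1330.04628045]), 'attitude': array([ 0.83955734, -0.01857166, -2.84508286])}
top {'fx': 353.4204632276922, 'fy': 353.4204632276922, 'cx': 255.66067893396422, 'cy': 184.4979713333854, 'xyz': array([ 331.18192714, -101.15540852, 1394.05910762]), 'attitude': array([ 0.07207555,  0.00590615, -1.57345048])}
wrist {'fx': 297.3186396354542, 'fy': 297.3186396354542, 'cx': 257.46348029874713, 'cy': 196.21210946714865, 'xyz': array([ 365.47024962, -544.21061207,  373.3975385 ]), 'attitude': array([-0.32758479,  0.00242833, -1.1055135 ])}
```

View pics/top0.png

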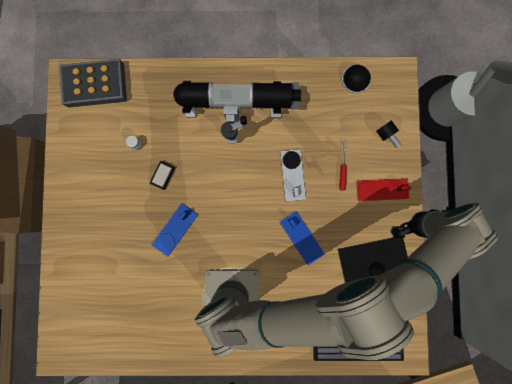

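View pics/side0.png

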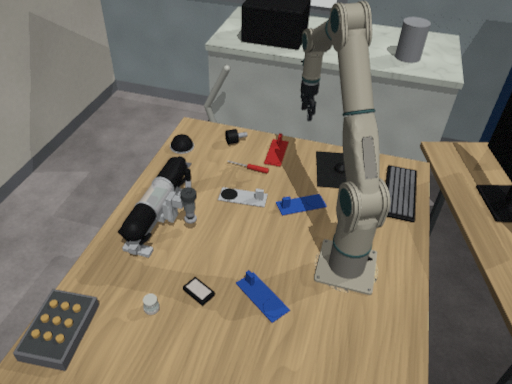

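View pics/wrist0.png

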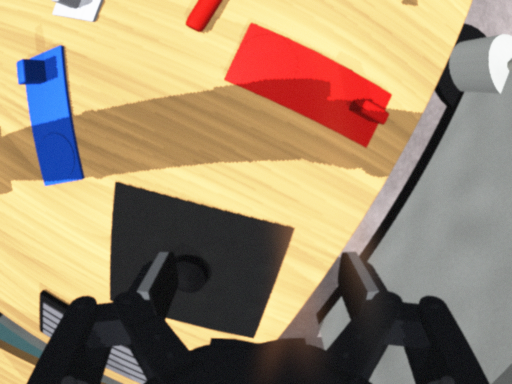

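```bash
cat > h.py <<'E'
import numpy as np, cv2
from scipy.spatial.transform import Rotation as R
from cell import telemetry, get_image, get_calibration
def ray(c,u,v,fish=False):
    x=(np.asarray(u,float)-c['cx'])/c['fx'];y=(np.asarray(v,float)-c['cy'])/c['fy']
    if fish:
        r=np.hypot(x,y)+1e-12;s=np.sin(r)/r;d=np.stack([x*s,-y*s,-np.cos(r)],-1)
    else: d=np.stack([x,-y,-np.ones_like(x)],-1)
    return R.from_euler('xyz',c['attitude']).apply(d)
def onz(c,u,v,z,fish=False):
    d=np.atleast_2d(ray(c,u,v,fish));o=np.asarray(c['xyz'])
    return o+d*((z-o[2])/d[:,2])[:,None]
def proj(c,P,fish=False):
    q=R.from_euler('xyz',c['attitude']).inv().apply(np.atleast_2d(P)-c['xyz'])
    x,y,z=q[:,0],-q[:,1],-q[:,2]
    if fish:
        r=np.hypot(x,y)+1e-12;t=np.arctan2(r,z);x,y=x/r*t,y/r*t
    else: x,y=x/z,y/z
    return np.stack([c['fx']*x+c['cx'],c['fy']*y+c['cy']],-1)
def crop(p,u0,v0,u1,v1,k,name):
    cv2.imwrite(name,cv2.resize(p[v0:v1,u0:u1,::-1],None,fx=k,fy=k,interpolation=cv2.INTER_CUBIC))
E
python3 - <<'E'
from h import *
p=cv2.imread('pics/top0.png')[:,:,::-1]; crop(p,165,75,325,210,5,'pics/tc0.png')
p=cv2.imread('pics/side0.png')[:,:,::-1]; crop(p,110,140,290,270,4,'pics/sc0.png')
E
```

```text
(no output)
```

View pics/tc0.png

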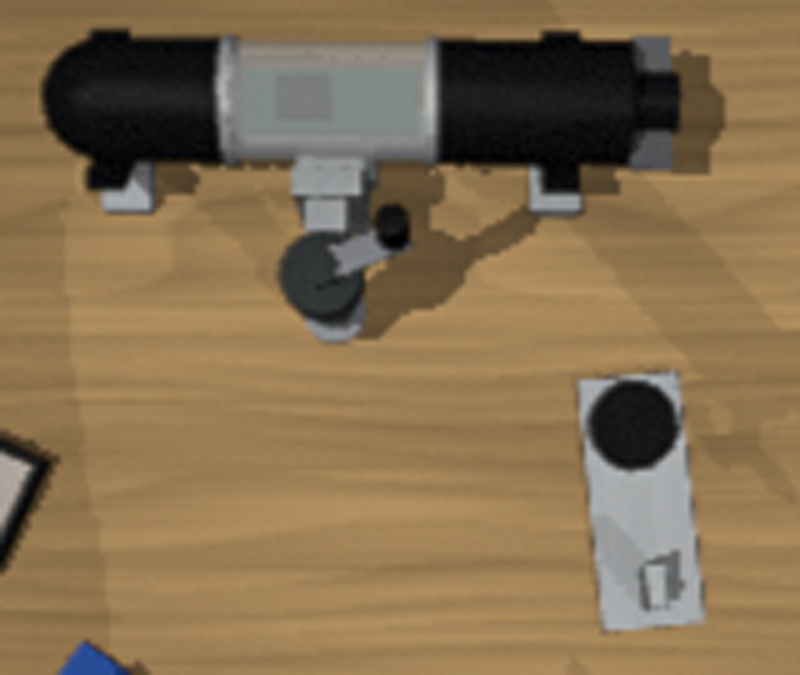

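View pics/sc0.png

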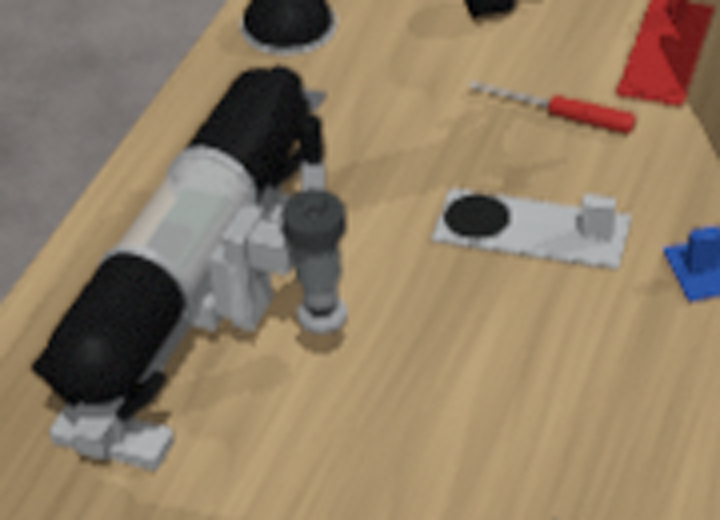

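```bash
python3 - <<'E'
from h import *
p=cv2.imread('pics/top0.png')[:,:,::-1].astype(int)
c=get_calibration('top')
f=lambda x,y,z:onz(c,165+(np.array(x)+.5)/5-.5,75+(np.array(y)+.5)/5-.5,z)
print('head',f([322],[275],194))
print('knobtop',f([393],[221],254.5))
# gear head mask: dark grayish
g=p.max(2)
sub=np.zeros(g.shape,bool);sub[115:142,217:247]=1
m=((g<75)&sub).astype(np.uint8)
n,l,s,ce=cv2.connectedComponentsWithStats(m);print(s,ce)
sub[:]=0;sub[145:175,278:310]=1
m=((g<60)&sub).astype(np.uint8)
n,l,s,ce=cv2.connectedComponentsWithStats(m);print('pad',s[1:],[onz(c,*q,10) for q in ce[1:]])
# plate
m=((g-p.min(2)<35)&(g>100)).astype(np.uint8);m[:148]=0;m[205:]=0;m[:,:275]=0;m[:,312:]=0
pts=np.argwhere((m>0)|((g<60)&sub))[:,::-1].astype(np.float32)
r=cv2.minAreaRect(pts);print(r);b=cv2.boxPoints(r);print(onz(c,b[:,0],b[:,1],8))
pp=f([579,680,705,604],[380,371,622,632],8);print(pp,pp.mean(0))
e=(pp[0]+pp[1]-pp[2]-pp[3]);print('yaw',np.degrees(np.arctan2(e[1],e[0])),np.linalg.norm(e)/2)
# hull edges: per column upper and lower dark transitions
for lo,hi in [((182),(207)),((255),(288))]:
    pass
up=[];dn=[]
for u in list(range(184,206))+list(range(256,286)):
    col=g[75:115,u];d=np.where(col<62)[0]
    up.append((u,d[0]+75));dn.append((u,d[-1]+75))
for a in (up,dn):
    a=np.array(a,float);k=np.polyfit(a[:,0],a[:,1],1);res=a[:,1]-np.polyval(k,a[:,0]);a=a[abs(res)<1.5];k=np.polyfit(a[:,0],a[:,1],1);print(k,len(a))
    q=onz(c,np.array([190,280.]),np.polyval(k,[190,280.]),118);d=q[0]-q[1];print(q,np.degrees(np.arctan2(-d[0],d[1])))
E
```

```text
head [[607.72439764  -2.96357994 194.        ]]
knobtop [[629.48814383 -54.37597957 254.5       ]]
[[     0      0    512    384 196298]
 [   225    115      1      1      1]
 [   221    115     26     25    309]] [[255.53659232 191.60136629]
 [225.         115.        ]
 [232.35275081 127.35275081]]
pad [[283 151  18  18 232]] [array([[ 529.28361209, -233.59140607,   10.        ]])]
((292.7344970703125, 174.8017578125), (50.812095642089844, 20.864185333251953), 83.48019409179688)
[[ 564.92653957 -187.88443149    8.        ]
 [ 574.09410903 -269.97759335    8.        ]
 [ 374.26913328 -290.21978191    8.        ]
 [ 365.2238267  -208.97512225    8.        ]]
[[ 565.49084416 -191.50839432    8.        ]
 [ 572.39142418 -271.48294592    8.        ]
 [ 373.72118533 -288.71012643    8.        ]
 [ 366.11466405 -209.55197124    8.        ]] [ 469.42952943 -240.31335948    8.        ]
yaw 5.063734190623369 199.8030142275978
[6.28224589e-03 8.11151322e+01] 51
[[ 803.31092942  148.16995067  118.        ]
 [ 799.56195474 -184.80408351  118.        ]] -0.645069370352029
[-2.34814594e-02  1.13325455e+02] 25
[[ 703.21139875  147.09494062  118.        ]
 [ 709.67683193 -184.11990238  118.        ]] 1.1182922527751469
```

Emit:
{"method": "arm_command", "body": {"rot": [[0,0,-4.3],[0,0,-4.3],[0,0,-4.3],[0,0,-4.3],[0,0,-4.3]], "slide": [[12,37,0],[12,37,0],[12,37,0],[12,37,0],[12,37,0]], "gripper": [70,70,70,70,70]}}

```text
clock: 0.57
eef_pos: [344.4, -398.9, 227.9]
tool_rot: [3.135, -0.003, -1.515]
force: [0.9, -0.2, -0.3]
width: 70.0
```

```bash
python3 - <<'E'
from h import *
s=telemetry.read_state();print(s['clock'],s['eef_pos'],np.degrees(s['tool_rot']))
c=get_calibration('wrist')
p,d=get_image('wrist');cv2.imwrite('pics/w1.png',p[:,:,::-1])
np.savez('pics/w1.npz',p=p,d=d,**c)
E
```

```text
0.5667 [ 344.35152318 -398.85409547  227.90576083] [ 1.79647863e+02 -1.48543236e-01 -8.67915545e+01]
```

View pics/w1.png

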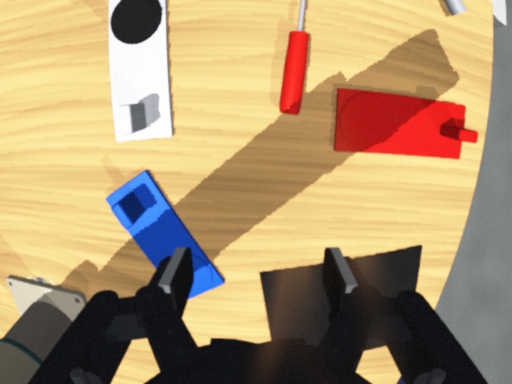

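Emit:
{"method": "arm_command", "body": {"rot": [[0,0,0.4],[0,0,0.4],[0,0,0.4],[0,0,0.4],[0,0,0]], "slide": [[11,31,-15],[11,31,-15],[11,31,-15],[11,31,-15],[8,24,-10]], "gripper": [70,70,70,70,70]}}

```text
clock: 1.03
eef_pos: [400.9, -243.6, 160.3]
tool_rot: [-3.141, -0.001, -1.479]
force: [1.4, -0.2, 0.2]
width: 69.8
```

```bash
cat > wsnap.py <<'E'
from h import *
import sys
s=telemetry.read_state();print(s['clock'],s['eef_pos'],np.degrees(s['tool_rot']),s['width'])
c=get_calibration('wrist')
p,d=get_image('wrist');cv2.imwrite(f'pics/{sys.argv[1]}.png',p[:,:,::-1])
np.savez(f'pics/{sys.argv[1]}.npz',p=p,d=d,**c)
E
python3 wsnap.py w2
```

```text
1.0333 [ 400.86983653 -243.63733442  160.29850024] [-1.79990389e+02 -7.48909030e-02 -8.47319720e+01] 69.79128709310592
```

View pics/w2.png

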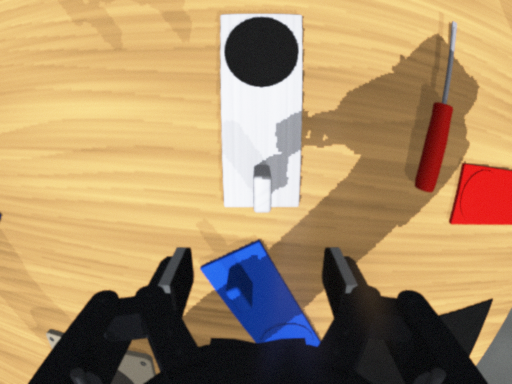

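```bash
python3 - <<'E'
from h import *
w=np.load('pics/w2.npz');c={k:w[k] for k in('fx','fy','cx','cy','xyz','attitude')};p=w['p'].astype(int);g=p.max(2)
m=(g<60).astype(np.uint8);m[110:]=0
n,l,s,ce=cv2.connectedComponentsWithStats(m);i=1+s[1:,4].argmax();print(s[i],ce[i],onz(c,*ce[i],10,True))
co=np.array([[220,14],[302,14],[299,207],[225,207]],float)
P=onz(c,co[:,0],co[:,1],8,True);print(P,P.mean(0))
for a,b in((0,1),(1,2),(2,3),(3,0)):print(np.linalg.norm(P[a]-P[b]))
e=P[0]+P[1]-P[2]-P[3];print(np.degrees(np.arctan2(e[1],e[0])))
print('fin top ends',onz(c,[262,262],[177,212],58,True))
E
python3 - <<'E'
import cv2
p=cv2.imread('pics/w2.png');cv2.imwrite('pics/w2c.png',cv2.resize(p[130:230,190:340],None,fx=5,fy=5))
E
```

```text
[ 225   18   73   68 3847] [261.018196    51.34468417] [[ 530.83326186 -235.67503686   10.        ]]
[[ 567.28709195 -192.14226478    8.        ]
 [ 575.10572499 -271.91055778    8.        ]
 [ 375.54515659 -291.2595498     8.        ]
 [ 368.30225244 -212.54344913    8.        ]] [ 471.56005649 -241.96395537    8.        ]
80.15055576955822
200.49639386541253
79.04861899353124
200.0279347398815
5.695737641857591
fin top ends [[ 418.11317866 -246.55069544   58.        ]
 [ 386.13314851 -249.67206896   58.        ]]
```

View pics/w2c.png

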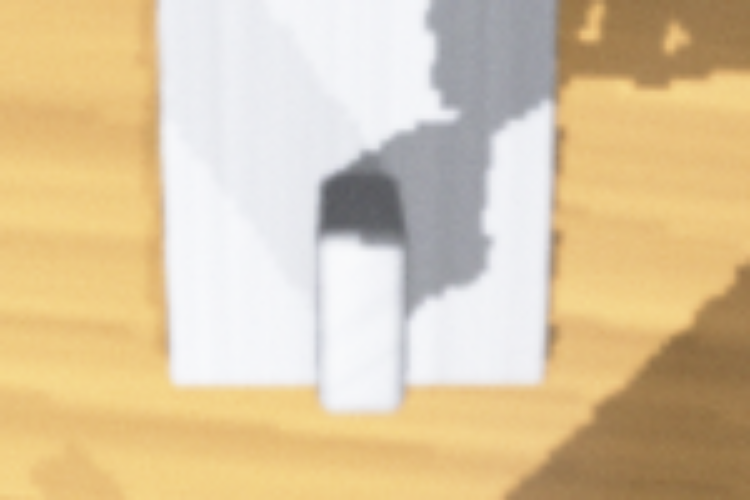

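Emit:
{"method": "arm_command", "body": {"rot": [[0,0,0],[0,0,0],[0,0,0],[0,0,0],[0,0,0]], "slide": [[1,-4.5,-25],[0,0,-35],[0,0,-35],[0,0,-28],[0,0,-10]], "gripper": [60,60,60,60,60]}}

```text
clock: 1.5
eef_pos: [408.1, -240.1, 23.3]
tool_rot: [-3.135, 0.001, -1.459]
force: [1.3, -1.7, 1.1]
width: 59.7
```

Emit:
{"method": "arm_command", "body": {"rot": [[0,0,-1],[0,0,0]], "slide": [[-6,-7,-1],[0,0,0]], "gripper": [60,60]}}

```text
clock: 1.67
eef_pos: [399.8, -246.2, 18.4]
tool_rot: [-3.141, 0.007, -1.476]
force: [-0.2, -0.3, -0.8]
width: 59.9
```

Emit:
{"method": "arm_command", "body": {"rot": [[0,0,0],[0,0,0],[0,0,0],[0,0,0],[0,0,0]], "slide": [[2,-1.5,3.5],[0,0,0],[0,0,0],[0,0,0],[0,0,0]], "gripper": [60,40,10,10,10]}}

```text
clock: 2.08
eef_pos: [404.0, -248.7, 23.7]
tool_rot: [-3.138, 0.005, -1.473]
force: [0.4, -0.7, -3.1]
width: 15.3
```

Emit:
{"method": "arm_command", "body": {"rot": [[0,0,-1],[0,0,-1],[0,0,-1],[0,0,-1],[0,0,-1]], "slide": [[0,15,0],[0,20,0],[0,20,0],[0,20,0],[0,20,0]], "gripper": [10,10,10,10,10]}}

```text
clock: 2.5
eef_pos: [404.5, -157.2, 25.1]
tool_rot: [-3.133, -0.001, -1.572]
force: [-0.2, 0.9, -4.7]
width: 15.6
```

Emit:
{"method": "arm_command", "body": {"rot": [[0,0,0],[0,0,0],[0,0,0],[0,0,0],[0,0,0]], "slide": [[0,25,-1.5],[0,30,0],[0,30,0],[0,30,0],[0,25,0]], "gripper": [10,10,10,10,10]}}

```text
clock: 2.92
eef_pos: [407.3, -12.8, 29.6]
tool_rot: [3.136, -0.0, -1.565]
force: [0.8, 0.0, -3.7]
width: 15.1
```

```bash
python3 wsnap.py w3
```

```text
2.9167 [407.26855747 -12.75179854  29.59054461] [ 1.79653233e+02 -1.33889093e-02 -8.96663765e+01] 15.103035386173538
```

View pics/w3.png

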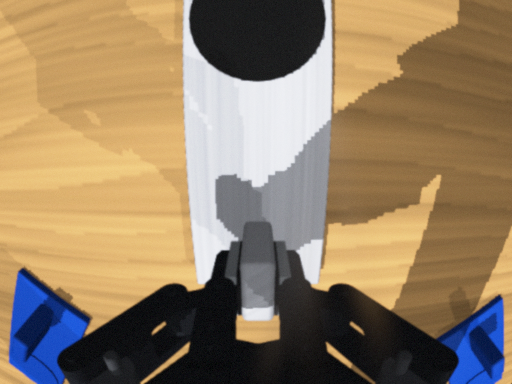

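Emit:
{"method": "arm_command", "body": {"rot": [[0,0,0],[0,0,0],[0,0,0]], "slide": [[0,4,-4],[0,2,-1],[0,0,0]], "gripper": [10,10,10]}}

```text
clock: 3.22
eef_pos: [407.7, 3.7, 25.7]
tool_rot: [3.131, 0.008, -1.55]
force: [-1.8, 0.6, -2.2]
width: 15.4
```

```bash
python3 - <<'E'
from h import *
print(telemetry.read_state()['eef_pos'],telemetry.read_state()['force'])
p,d=get_image('top');cv2.imwrite('pics/t3.png',p[:,:,::-1]);crop(p,165,75,325,210,5,'pics/t3c.png')
p,d=get_image('side');cv2.imwrite('pics/s3.png',p[:,:,::-1]);crop(p,110,140,290,270,4,'pics/s3c.png')
E
```

```text
[407.74999006   3.68534592  25.68394603] [-1.82981968  0.64646179 -2.1968261 ]
```

View pics/t3c.png

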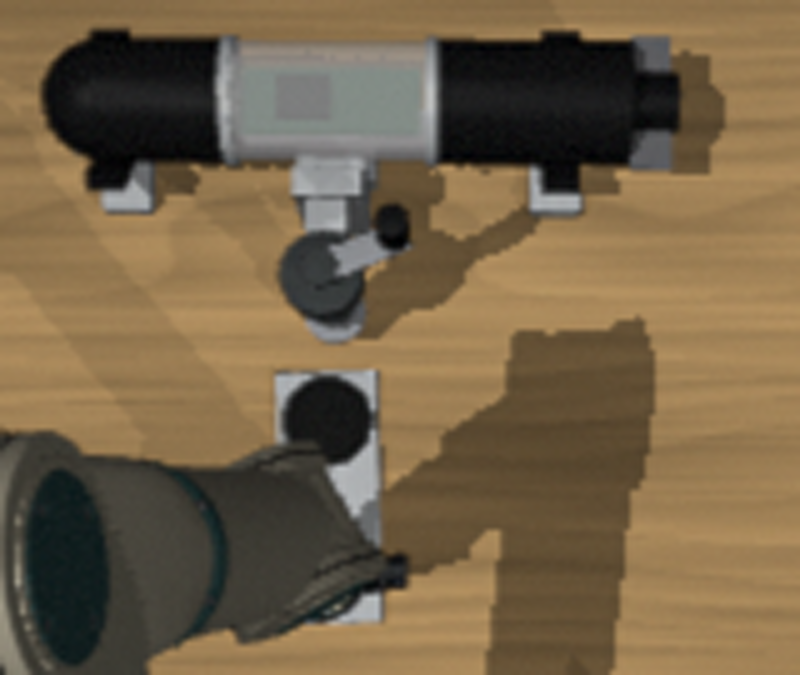

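View pics/s3c.png

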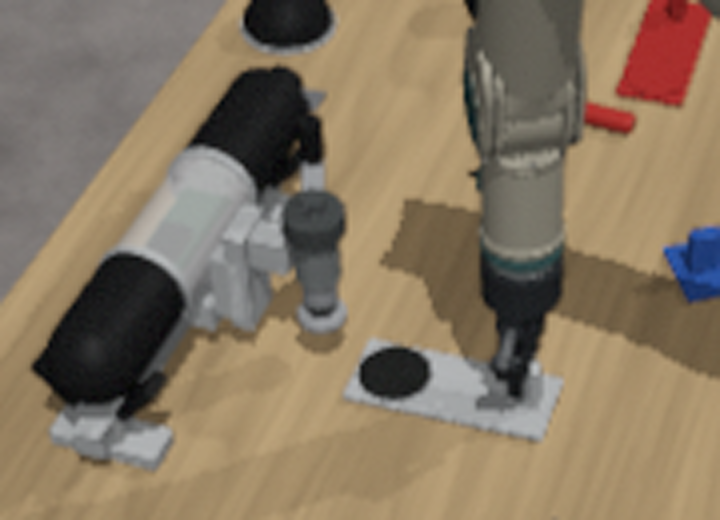

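```bash
python3 - <<'E'
from h import *
ct=get_calibration('top');cs=get_calibration('side')
T=lambda x,y:(165+(x+.5)/5-.5,75+(y+.5)/5-.5)
S=lambda x,y:(110+(x+.5)/4-.5,140+(y+.5)/4-.5)
print('pad top',onz(ct,*T(328,420),10)); print('pad side',onz(cs,*S(395,373),10))
print('head top/side',onz(ct,*T(322,275),194),onz(cs,*S(314,211),194))
p=cv2.imread('pics/t3.png')[:,:,::-1].astype(int);g=p.max(2)
m=(g<60).astype(np.uint8);m[:148]=0;m[170:]=0;m[:,:215]=0;m[:,245:]=0
n,l,s,ce=cv2.connectedComponentsWithStats(m);print(s[1:],ce[1:])
for z in range(35,90,10):
    # near-edge of foot in top view, bottom in side
    q=np.array([[608-24*np.cos(a),-3+24*np.sin(a),z+9] for a in np.linspace(0,6.28,60)])
    q2=q.copy();q2[:,2]=z
    a=proj(ct,q);b=proj(cs,q2);b1=proj(cs,q)
    print(z,'top max v crop',(a[:,1].max()-75)*5,'side u',(b[:,0].min()-110)*4,(b[:,0].max()-110)*4,'vbot',(b[:,1].max()-140)*4)
p=cv2.imread('pics/s3.png')[:,:,::-1]; crop(p,170,180,210,235,12,'pics/s3f.png')
p=cv2.imread('pics/t3.png')[:,:,::-1]; crop(p,210,115,260,150,12,'pics/t3f.png')
E
```

```text
pad top [[533.98222922   7.02783287  10.        ]]
pad side [[533.79712059  10.28199187  10.        ]]
head top/side [[607.72439764  -2.96357994 194.        ]] [[609.43478198   2.17811551 194.        ]]
[[215 150  24  20 252]
 [221 168   8   2  10]] [[229.1031746  159.25793651]
 [225.1        168.8       ]]
35 top max v crop 347.3417624842175 side u 301.3808978849157 350.6535343684118 vbot 345.0690336620245
45 top max v crop 344.92996385131704 side u 300.6961841528313 350.15269773689874 vbot 337.86970750136425
55 top max v crop 342.48240514404824 side u 300.0063598932501 349.64812808872887 vbot 330.6161569443449
65 top max v crop 339.9982850927347 side u 299.31136767635394 349.1397835313736 vbot 323.30776705842743
75 top max v crop 337.47677830901466 side u 298.61114920859484 348.6276215431178 vbot 315.94391357758946
85 top max v crop 334.9170343714772 side u 297.90564531639643 348.11159896120296 vbot 308.52396272456986
```

View pics/s3f.png

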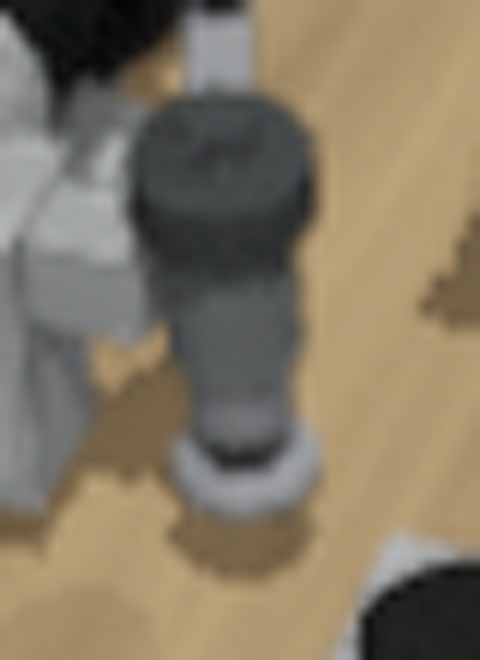

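View pics/t3f.png

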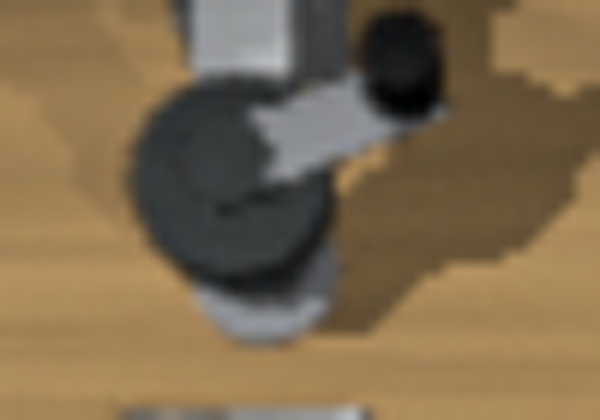

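Emit:
{"method": "arm_command", "body": {"rot": [[0,0,-0.6],[0,0,-0.3],[0,0,0],[0,0,0],[0,0,0]], "slide": [[8,-2,-2],[15,-2,0],[18,-1,0],[12,-1,0],[3,0,0]], "gripper": [10,10,10,10,10]}}

```text
clock: 3.73
eef_pos: [462.0, -8.1, 25.0]
tool_rot: [3.124, 0.01, -1.578]
force: [-0.0, 0.7, -2.9]
width: 15.1
```

```bash
python3 wsnap.py w4
```

```text
3.7333 [461.95519473  -8.13271466  24.99211796] [179.00736064   0.59321811 -90.42965906] 15.108557300117678
```

View pics/w4.png

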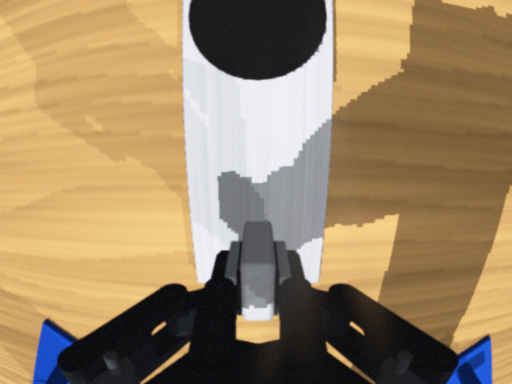

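```bash
cat > ts.py <<'E'
from h import *
import sys
n=sys.argv[1];s=telemetry.read_state();print(s['clock'],s['eef_pos'],s['force'])
p,d=get_image('top');cv2.imwrite(f'pics/t{n}.png',p[:,:,::-1]);crop(p,205,105,265,165,10,f'pics/t{n}c.png')
p,d=get_image('side');cv2.imwrite(f'pics/s{n}.png',p[:,:,::-1]);crop(p,160,170,240,240,8,f'pics/s{n}c.png')
E
python3 ts.py 4
```

```text
3.7833 [462.04117601  -8.25662599  24.92396616] [ 2.05817403 -0.6173784  -1.56453699]
```

View pics/t4c.png

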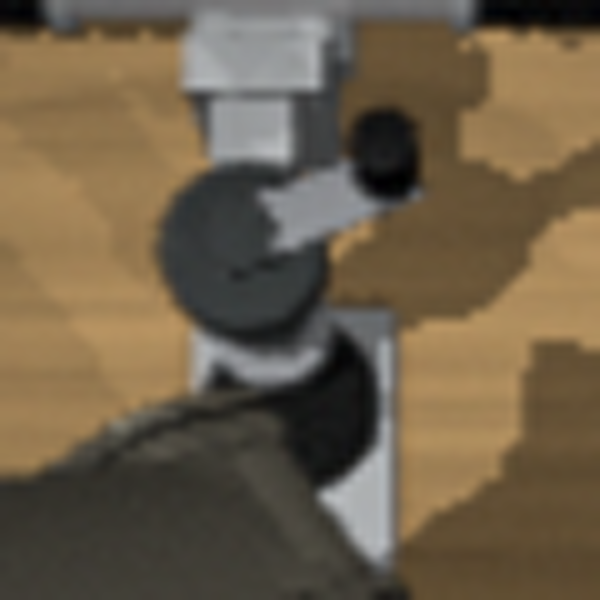

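View pics/s4c.png

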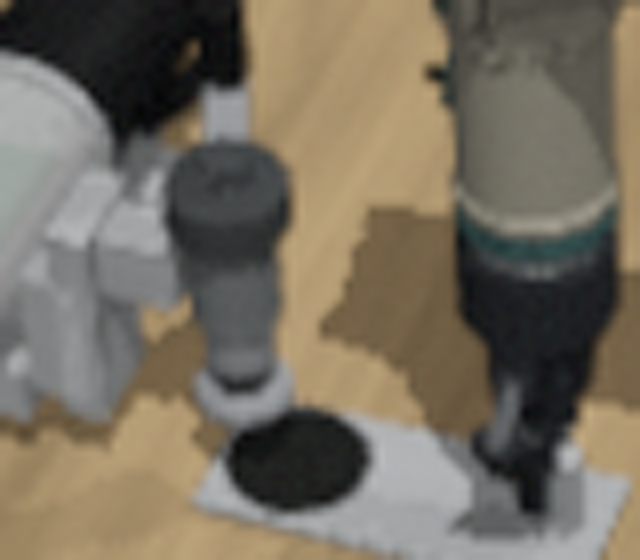

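```bash
python3 - <<'E'
from h import *
ct=get_calibration('top');cs=get_calibration('side')
print(onz(ct,205+286.5/10-.5,105+400.5/10-.5,10),onz(cs,160+298.5/8-.5,170+458.5/8-.5,10))
T=lambda x,y:(205+(x+.5)/10-.5,105+(y+.5)/10-.5)
print('head',onz(ct,*T(245,250),194),'foot',onz(ct,*T(265,388),58), 'knob',onz(ct,*T(384,145),254.5))
S=lambda x,y:(160+(x+.5)/8-.5,170+(y+.5)/8-.5)
print('side foot ctr underside z51 at',onz(cs,*S(243,405),51), onz(cs,*S(230,183),194))
# predicted images for leg hypothesis
for L in ([608,-3],[609,2],[608.5,0]):
  for nm,c,k,u0,v0 in(('top',ct,10,205,105),('side',cs,8,160,170)):
    for z,r in((194,30),(60,24),(51,24)):
      q=np.array([[L[0]+r*np.cos(a),L[1]+r*np.sin(a),z] for a in np.linspace(0,6.28,80)]);a=(proj(c,q)-[u0,v0]+.5)*k
      print(L,nm,z,a.min(0).round(),a.max(0).round())
E
```

```text
[[590.02513324  -4.51785058  10.        ]] [[588.43759038  -6.25777034  10.        ]]
head [[607.89834915  -3.13540683 194.        ]] foot [[5.85717138e+02 1.73208390e-01 5.80000000e+01]] knob [[628.6589363  -53.55636787 254.5       ]]
side foot ctr underside z51 at [[610.40415996   4.8833867   51.        ]] [[608.65213601   2.28288258 194.        ]]
[608, -3] top 194 [158. 164.] [332. 336.]
[608, -3] top 60 [211. 268.] [336. 392.]
[608, -3] top 51 [213. 273.] [338. 396.]
[608, -3] side 194 [171. 134.] [302. 221.]
[608, -3] side 60 [203. 348.] [303. 418.]
[608, -3] side 51 [205. 361.] [304. 431.]
[609, 2] top 194 [144. 162.] [318. 333.]
[609, 2] top 60 [198. 265.] [323. 389.]
[609, 2] top 51 [200. 271.] [325. 394.]
[609, 2] side 194 [164. 140.] [296. 227.]
[609, 2] side 60 [197. 354.] [297. 425.]
[609, 2] side 51 [199. 367.] [298. 438.]
[608.5, 0] top 194 [149. 163.] [323. 335.]
[608.5, 0] top 60 [203. 267.] [328. 391.]
[608.5, 0] top 51 [205. 272.] [330. 395.]
[608.5, 0] side 194 [167. 137.] [298. 225.]
[608.5, 0] side 60 [200. 352.] [300. 422.]
[608.5, 0] side 51 [201. 365.] [301. 435.]
```

```bash
python3 - <<'E'
from h import *
p=cv2.imread('pics/t4.png')[:,:,::-1].astype(int);g=p.sum(2)//3
for v in range(134,162): print(v,g[v,222:250])
E
```

```text
134 [76 58 59 59 60 59 58 57 59 59 60 59 58 46 30 62 81 73 79 82 73 78 80 83
 83 82 82 81]
135 [92 62 57 60 60 61 60 61 61 61 60 58 47 29 40 71 72 68 69 69 66 69 77 81
 80 80 79 80]
136 [130  91  56  52  60  61  61  60  61  59  58  49  29  34  70  87  98 104
 104 102 102 102  84  79  82  85  88  87]
137 [142 129  99  56  43  46  52  51  47  39  32  24  28  52  83  88  74  98
 105 104 104 103  82  85  93 129 138 138]
138 [140 133 150 116  75  49  33  28  26  25  29  31  44  73  88  87  45  48
  94 105 105 109  90 124 133 137 138 136]
139 [135 127 153 169 145 123  88  60  52  48  51  52  68  91  95  71  30  13
  46  94 110 156 108 126 134 133 134 132]
140 [132 124 153 173 159 147 144 131 108  92 102  97  99 137 141  74  19   8
  19  59 107 162 109 120 129 130 129 130]
141 [129 123 153 167 102 105 137 147 148 145 147 146 145 143  97  40   9   9
  15  28  95 162 107 118 126 126 127 127]
142 [124 122 152 140  67  41  90 138 146 145 145 147 131  85  38  13  11  21
  21  20  68 160 109 121 129 130 130 129]
143 [127 122 147  97  44  29  41  61  86  88  83  64  47  30  17  15  23  24
  24  18
[... 1475 characters left out ...]
 54  57  56  55  56  54  54  55  65  70  69  63  61  65 112 167
 176 175 175 173 108 117 125 120  91  78]
157 [ 54  56  57  54  56  57  58  57  54  55  56  68  71  70  63  57  68 132
 172 176 175 174 111 119 123  92  75  73]
158 [ 57  56  56  58  55  59  57  57  58  56  55  64  71  71  66  62  58  92
 162 177 176 174 109 112  92  76  75  75]
159 [ 59  57  59  57  58  59  59  56  60  60  58  58  65  69  70  67  61  63
 112 166 177 175 105  76  72  73  73  73]
160 [ 59  60  60  59  59  59  58  59  59  61  63  61  62  71  72  68  67  59
  64 112 159 131  82  66  66  66  69  67]
161 [ 59  60  60  60  60  60  60  60  59  61  63  63  63  64  64  61  66  62
  54  57  93 105  80  70  70  70  70  71]
```

Emit:
{"method": "arm_command", "body": {"rot": [[0,0,0],[0,0,0],[0,0,0],[0,0,0]], "slide": [[7,2,-1],[6,1.5,-1],[4,0,0],[0,0,0]], "gripper": [10,10,10,10]}}

```text
clock: 4.22
eef_pos: [468.8, -6.0, 24.1]
tool_rot: [3.111, 0.013, -1.586]
force: [2.8, 0.2, -0.2]
width: 15.4
```

```bash
python3 - <<'E'
from h import *
w=np.load('pics/w4.npz');c={k:w[k] for k in('fx','fy','cx','cy','xyz','attitude')}
print(onz(c,[190,326,258],[14,14,79],10,True))
print(onz(c,[183,333],[30,30],8,True))
E
python3 ts.py 5; python3 wsnap.py w5
python3 - <<'E'
from h import *
p=cv2.imread('pics/s5.png')[:,:,::-1];crop(p,165,180,225,240,10,'pics/s5d.png')
p=cv2.imread('pics/t5.png')[:,:,::-1];crop(p,210,112,255,157,13,'pics/t5d.png')
E
```

```text
[[592.37638403  25.74498371  10.        ]
 [591.71212481 -45.1007341   10.        ]
 [555.11432917  -9.4897887   10.        ]]
[[584.09242969  30.02706739   8.        ]
 [583.39184931 -49.1936335    8.        ]]
4.2167 [468.77922141  -6.02564004  24.10045792] [ 2.78732387  0.19323747 -0.22144923]
4.3167 [468.65381647  -5.76313527  23.92509925] [178.25056098   0.74757074 -90.86496023] 15.34829581109139
```

View pics/t5d.png

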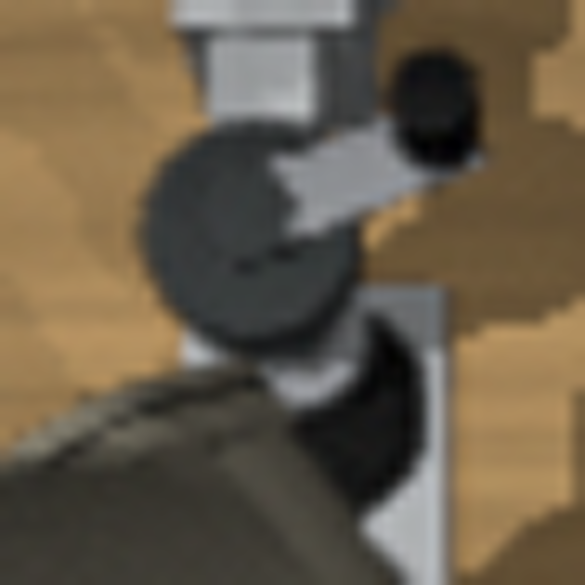

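View pics/s5d.png

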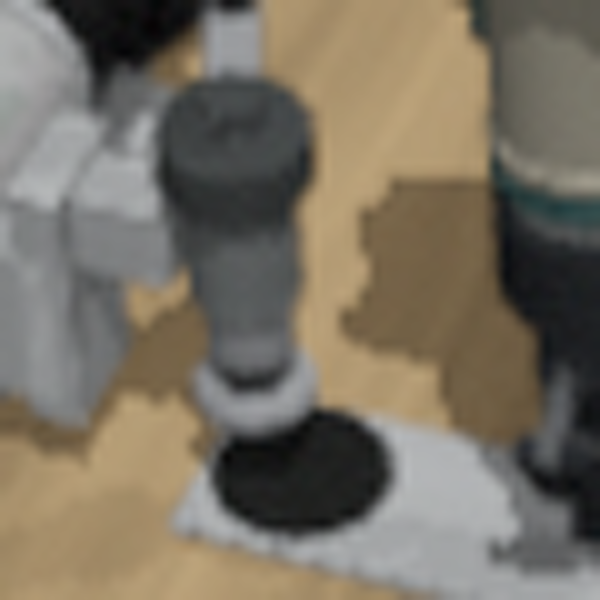

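Emit:
{"method": "arm_command", "body": {"rot": [[0,-1.7,0.6],[0,0,0.3],[0,0,0],[0,0,0]], "slide": [[5,0,0.5],[7,0,0],[5,0,0],[3,0,0]], "gripper": [10,10,10,10]}}

```text
clock: 4.7
eef_pos: [479.4, -5.0, 23.9]
tool_rot: [3.124, 0.019, -1.572]
force: [-8.2, -0.2, 10.4]
width: 15.1
```

```bash
python3 - <<'E'
from h import *
s=telemetry.read_state();print(s['clock'],s['eef_pos'],np.degrees(s['tool_rot']),s['force'])
p,d=get_image('side');cv2.imwrite('pics/s6.png',p[:,:,::-1]);crop(p,165,180,225,240,10,'pics/s6d.png')
p,d=get_image('top');cv2.imwrite('pics/t6.png',p[:,:,::-1]);crop(p,210,112,255,157,13,'pics/t6d.png')
E
```

```text
4.7 [479.4075052   -4.97589292  23.87916701] [179.01531785   1.06093648 -90.07752198] [-8.21900175 -0.23126901 10.44121665]
```

View pics/t6d.png

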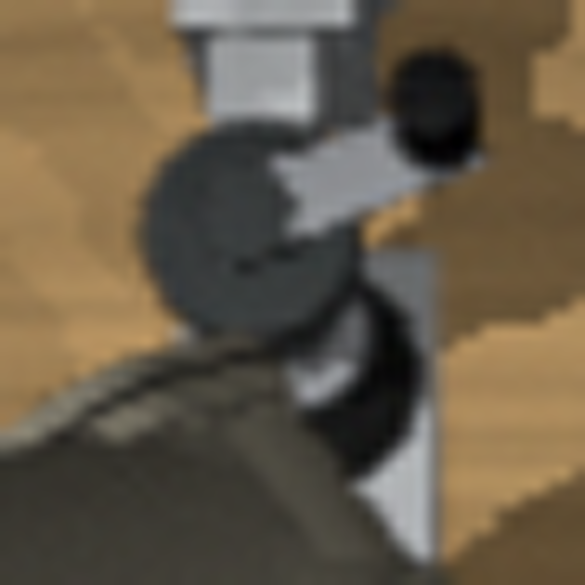

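View pics/s6d.png

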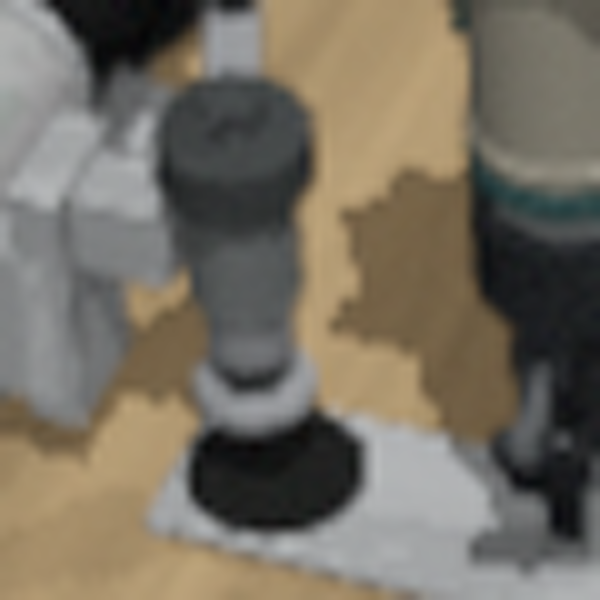

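```bash
python3 - <<'E'
from h import *
ct=get_calibration('top');cs=get_calibration('side')
t=np.linspace(0,6.28,120)
def circ(c,L,r,z,u0,v0,k):
    a=(proj(c,np.c_[L[0]+r*np.cos(t),L[1]+r*np.sin(t),z+0*t])-[u0,v0]+.5)*k;return a.min(0).round(),a.max(0).round()
print('side obs head 158..313, v 75.. ; pad u 188..363 vmax 530; foot u 195..316')
for L in([608,-2],[609,2],[600,0]): print(L,'head',circ(cs,L,30,194,165,180,10),'pad',circ(cs,L,36,10,165,180,10),'foot51',circ(cs,L,24,51,165,180,10))
print('top obs head 140..360 v120..; pad umax 418, plate edge 438')
for L in([608,-2],[608,-5],[600,0]): print(L,'head',circ(ct,L,30,194,210,112,13),'pad',circ(ct,L,36,10,210,112,13))
E
```

```text
side obs head 158..313, v 75.. ; pad u 188..363 vmax 530; foot u 195..316
[608, -2] head (array([162.,  69.]), array([326., 177.])) pad (array([181., 404.]), array([364., 536.])) foot51 (array([205., 353.]), array([329., 441.]))
[609, 2] head (array([155.,  75.]), array([319., 184.])) pad (array([175., 411.]), array([358., 543.])) foot51 (array([198., 359.]), array([323., 447.]))
[600, 0] head (array([180.,  76.]), array([344., 186.])) pad (array([198., 412.]), array([381., 545.])) foot51 (array([222., 361.]), array([346., 449.]))
top obs head 140..360 v120..; pad umax 418, plate edge 438
[608, -2] head (array([137., 123.]), array([363., 346.])) pad (array([181., 255.]), array([417., 488.]))
[608, -5] head (array([148., 123.]), array([374., 346.])) pad (array([191., 255.]), array([427., 488.]))
[600, 0] head (array([129., 153.]), array([355., 376.])) pad (array([175., 281.]), array([411., 514.]))
```

```bash
python3 - <<'E'
from h import *
def P(c,d,u,v):
    r=ray(c,u,v); # d along axis: ray has unit axis comp
    return c['xyz']+r*d[v,u][...,None]
for n in('side','top'):
    c=get_calibration(n);p,d=get_image(n);np.save(f'pics/{n}6d.npy',d)
    g=p.max(2)
    U,V=np.meshgrid(np.arange(512),np.arange(384));X=P(c,d,U,V);ok=d>0
    near=ok&(abs(X[...,0]-608)<60)&(abs(X[...,1])<60)
    head=near&(abs(X[...,2]-194)<5)&(np.hypot(X[...,0]-608,X[...,1])<40)
    H=X[head];print(n,'head n',len(H),H.mean(0),H.min(0),H.max(0))
    pad=ok&(abs(X[...,2]-10)<6)&(g<50)&(np.hypot(X[...,0]-604,X[...,1])<50)
    Q=X[pad];print('pad n',len(Q),Q.mean(0),Q.min(0),Q.max(0),np.median(Q[:,2]))
    pl=ok&(X[...,2]>4)&(X[...,2]<14)&(g>130)&(p.max(2).astype(int)-p.min(2)<30)&(X[...,0]>440)&(X[...,0]<660)&(abs(X[...,1])<60)
    Q=X[pl];print('plate n',len(Q),Q.mean(0),Q.min(0),Q.max(0))
    ft=near&(X[...,2]>25)&(X[...,2]<75)&(np.hypot(X[...,0]-608,X[...,1])<35)
    Q=X[ft];print('foot',len(Q),Q.min(0),Q.max(0),np.histogram(Q[:,2],bins=np.arange(25,80,5))[0])
E
```

```text
Traceback (most recent call last):
  File "h.py", line 9, in ray
    return R.from_euler('xyz',c['attitude']).apply(d)
           ~~~~~~~~~~~~~~~~~~~~~~~~~~~~~~~~~~~~~~~^^^
  File "scipy/spatial/transform/_rotation.pyx", line 2580, in scipy.spatial.transform._rotation.Rotation.apply
ValueError: Expected input of shape (3,) or (P, 3), got (384, 512, 3).
```

```bash
cat > dep.py <<'E'
from h import *
def P(c,d):
    U,V=np.meshgrid(np.arange(512),np.arange(384))
    return c['xyz']+(ray(c,U.ravel(),V.ravel()).reshape(384,512,3))*d[...,None]
E
python3 - <<'E'
from dep import *
for n in('side','top'):
    c=get_calibration(n);p,d=get_image(n);np.save(f'pics/{n}6d.npy',d)
    g=p.max(2);X=P(c,d);ok=d>0
    r=np.hypot(X[...,0]-608,X[...,1])
    H=X[ok&(abs(X[...,2]-194)<6)&(r<42)];print(n,'head n',len(H),H.mean(0),H.min(0),H.max(0))
    Q=X[ok&(abs(X[...,2]-10)<7)&(g<50)&(r<50)];print('pad n',len(Q),Q.mean(0),Q.min(0),Q.max(0),np.median(Q[:,2]))
    pl=ok&(X[...,2]>2)&(X[...,2]<14)&(g>120)&(p.max(2).astype(int)-p.min(2)<30)&(X[...,0]>440)&(X[...,0]<660)&(abs(X[...,1])<60)
    Q=X[pl];print('plate n',len(Q),Q.mean(0),Q.min(0),Q.max(0))
    Q=X[ok&(X[...,2]>25)&(X[...,2]<75)&(r<35)];print('foot',len(Q),Q.min(0),Q.max(0),np.histogram(Q[:,2],bins=np.arange(25,80,5))[0])
    Q=X[ok&(r>150)&(r<200)&(X[...,0]<560)&(X[...,1]>60)];print('bench z',np.median(Q[:,2]),Q[:,2].std())
E
```

```text
side head n 103 [607.53850709   6.165545   192.0675423 ] [582.18781732 -32.09147252 188.06358741] [637.79783021  32.61027897 199.11766127]
pad n 131 [ 6.06515067e+02 -4.62423955e-01  8.07224518e+00] [575.6528089  -32.00838723   3.11393838] [643.23094838  29.16214411  15.09722284] 7.786419882111886
plate n 397 [530.51775502   9.78625414   6.82416115] [446.29653667 -45.74120532   2.03010147] [649.40287737  42.68250901  13.97087304]
foot 74 [587.27239184 -17.82751737  47.61952   ] [634.56805232  27.48438386  71.41819238] [ 0  0  0  0  2 10 30 18 12  2]
bench z 2.2937064172294868 258.97584334784875
top head n 153 [606.90853458   1.37410192 193.31621031] [581.60517582 -30.53007281 188.26184396] [638.44199524  28.66759449 198.94149302]
pad n 64 [601.41763307 -23.95323207   9.70397833] [575.93445918 -35.80051034   4.64980494] [631.94681555  -4.00029457  15.09180265] 9.584381697393269
plate n 103 [498.18159295 -19.35014604   8.2041705 ] [448.82770462 -43.47003433   2.54489057] [613.13291273  35.4971376   13.67804931]
foot 23 [586.92127551 -22.96636807  56.12767139] [617.38536604  -7.32825974  66.71633417] [ 0  0  0  0  0  0  3 18  2  0]
bench z 672.2984629483409 286.9319640728287
```

```bash
cat > fit.py <<'E'
from h import *
from scipy.optimize import least_squares
def edge(img,c,ctr,z,r,angs,thr=None):
    # sub-pixel edge along rays from circle centre, in world at height z
    out=[]
    for a in angs:
        rr=np.arange(r-9,r+9,0.25)
        q=proj(c,np.c_[ctr[0]+rr*np.cos(a),ctr[1]+rr*np.sin(a),z+0*rr]).astype(np.float32)
        v=cv2.remap(img,q[None,:,0].copy(),q[None,:,1].copy(),cv2.INTER_LINEAR)[0]
        gr=np.diff(cv2.GaussianBlur(v[None],(9,1),2)[0]);i=gr.argmax()
        if gr[i]>1.2: out.append((a,rr[i]))
    return out
def fit(img,c,ctr,z,r,angs,free=False):
    ctr=np.array(ctr,float)
    for _ in range(4):
        e=edge(img,c,ctr,z,r,angs)
        a=np.array(e);P=ctr+np.c_[a[:,1]*np.cos(a[:,0]),a[:,1]*np.sin(a[:,0])]
        s=least_squares(lambda x:np.hypot(P[:,0]-x[0],P[:,1]-x[1])-r,ctr,loss='soft_l1')
        ctr=s.x
    return ctr.round(1),len(e),np.abs(s.fun).mean().round(2),(np.degrees(a[:,0]).round(0).astype(int)).min(),(np.degrees(a[:,0]).round()).max()
D=np.radians
E
python3 - <<'E'
from fit import *
ct=get_calibration('top');cs=get_calibration('side')
for n in(4,5,6):
    t=cv2.imread(f'pics/t{n}.png',0).astype(np.float32);s=cv2.imread(f'pics/s{n}.png',0).astype(np.float32)
    print(n,'side pad',fit(s,cs,[590+(n-4)*7,0],10,36,D(np.arange(0,181,5))), fit(s,cs,[590+(n-4)*7,0],10,36,D(np.arange(-40,221,5))))
    print('  side head',fit(s,cs,[608,0],194,30,D(np.arange(-160,-60,5))),fit(s,cs,[608,0],194,30,D(np.arange(-190,-10,5))))
    print('  top pad',fit(t,ct,[590+(n-4)*7,-3],10,36,D(np.arange(-140,-30,5))))
    print('  top head',fit(t,ct,[608,-2],194,30,D(np.arange(20,250,5))), fit(t,ct,[608,-2],194,30,D(np.arange(20,360,5))))
E
```

```text
4 side pad (array([588.4,  -7.4]), 37, np.float64(0.82), np.int64(0), np.float64(180.0)) (array([588.3,  -6.6]), 53, np.float64(1.61), np.int64(-40), np.float64(220.0))
  side head (array([611.8,   3.7]), 20, np.float64(1.05), np.int64(-160), np.float64(-65.0)) (array([609.9,   4.1]), 36, np.float64(1.73), np.int64(-190), np.float64(-15.0))
  top pad (array([587.9,  -6.3]), 22, np.float64(0.58), np.int64(-140), np.float64(-35.0))
  top head (array([605.9,  -3. ]), 46, np.float64(1.85), np.int64(20), np.float64(245.0)) (array([606.6,  -2.9]), 59, np.float64(1.88), np.int64(20), np.float64(355.0))
5 side pad (array([596.7,  -6.5]), 37, np.float64(0.93), np.int64(0), np.float64(180.0)) (array([596.7,  -5.8]), 53, np.float64(1.73), np.int64(-40), np.float64(220.0))
  side head (array([611.4,   4.1]), 20, np.float64(1.0), np.int64(-160), np.float64(-65.0)) (array([609.9,   4.1]), 36, np.float64(1.58), np.int64(-190), np.float64(-15.0))
  top pad (array([595.6,  -5.6]), 22, np.float64(0.54), np.int64(-140), np.float64(-35.0))
  top head (array([606.3,  -2.8]), 46, np.float64(1.59), np.int64(20), np.float64(245.0)) (array([606.8,  -2.8]), 59, np.float64(1.76), np.int64(20), np.float64(355.0))
6 side pad (array([607.2,  -4.5]), 37, np.float64(0.91), np.int64(0), np.float64(180.0)) (array([607.3,  -4.1]), 52, np.float64(1.64), np.int64(-35), np.float64(220.0))
  side head (array([612.6,   3. ]), 20, np.float64(0.9), np.int64(-160), np.float64(-65.0)) (array([609.9,   4.5]), 36, np.float64(1.59), np.int64(-190), np.float64(-15.0))
  top pad (array([605.8,  -3.6]), 22, np.float64(0.87), np.int64(-140), np.float64(-35.0))
  top head (array([605.4,  -3.3]), 45, np.float64(2.06), np.int64(20), np.float64(240.0)) (array([606.8,  -3.1]), 57, np.float64(2.04), np.int64(20), np.float64(355.0))
```

Emit:
{"method": "arm_command", "body": {"rot": [[0,-0.8,0],[0,0,0],[0,0,0],[0,0,0],[0,0,0]], "slide": [[3,1.5,0.5],[1.5,0,0],[0,0,0],[0,0,0],[0,0,0]], "gripper": [10,10,10,50,50]}}

```text
clock: 5.37
eef_pos: [484.7, -2.9, 24.0]
tool_rot: [3.137, 0.019, -1.571]
force: [-0.5, -0.5, -0.7]
width: 38.3
```

Emit:
{"method": "arm_command", "body": {"rot": [[0,0,0],[0,0,0],[0,0,0],[0,0,0],[0,0,0]], "slide": [[0,0,4],[0,0,25],[0,0,25],[-25,0,0],[-30,0,0]], "gripper": [60,60,60,60,60]}}

```text
clock: 5.78
eef_pos: [439.0, -2.9, 80.4]
tool_rot: [-3.134, 0.016, -1.567]
force: [-0.4, 0.1, -0.7]
width: 59.9
```

```bash
python3 wsnap.py w7
```

```text
5.7833 [438.99356374  -2.90152063  80.42520437] [-179.57246359    0.91576116  -89.78590977] 59.93472651361447
```

View pics/w7.png

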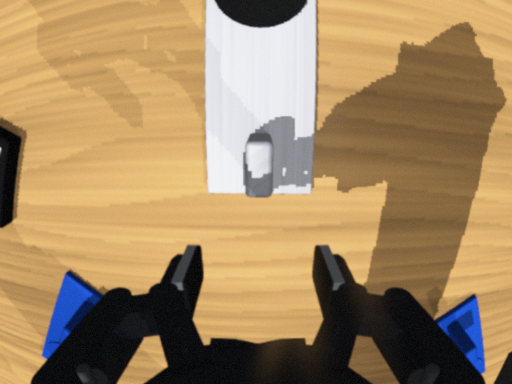

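Emit:
{"method": "arm_command", "body": {"rot": [[0,-7,0],[0,-7,0],[0,-7,0],[0,-7,0],[0,-7,0]], "slide": [[0,0,10],[0,0,10],[0,0,5],[0,0,5],[0,0,0]], "gripper": [60,60,60,60,60]}}

```text
clock: 6.25
eef_pos: [472.2, -1.5, 227.9]
tool_rot: [-2.728, 0.026, -1.541]
force: [1.2, -0.3, -0.2]
width: 59.9
```

```bash
python3 wsnap.py w8
```

```text
6.25 [472.22449024  -1.54637248 227.85072499] [-156.33035613    1.48876275  -88.31005528] 59.853453593726904
```

View pics/w8.png

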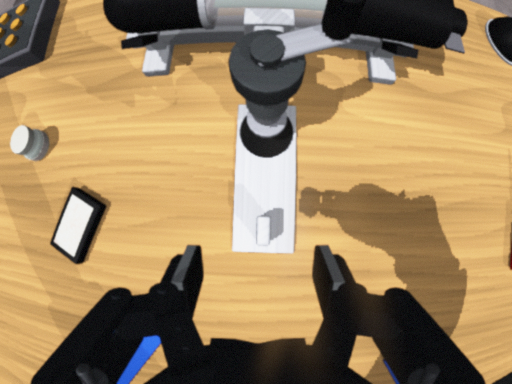

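```bash
python3 - <<'E'
from fit import *
import fit as F
w=np.load('pics/w8.npz');c={k:w[k] for k in('fx','fy','cx','cy','xyz','attitude')}
F.proj.__defaults__=(True,)
g=cv2.cvtColor(w['p'],cv2.COLOR_RGB2GRAY).astype(np.float32)
print(c['xyz'],c['attitude'])
print('pad',fit(g,c,[610,-2],10,36,D(np.arange(95,266,5))))
for r in(28,29,30):print('head',fit(g,c,[608,-2],194,r,D(np.arange(-250,-20,5))),fit(g,c,[608,-2],194,r,D(np.arange(120,241,5))))
for z in(50,55,60):print('foot',z,fit(-g,c,[608,-2],z,24,D(np.arange(120,241,5))),fit(g,c,[608,-2],z,24,D(np.arange(120,241,5))))
crop(w['p'],200,0,340,160,5,'pics/w8c.png')
E
```

```text
[491.1508803   -5.83131806 391.96913968] [ 0.08531622  0.02652285 -1.54087241]
pad (array([611.8,  -3.7]), 35, np.float64(0.27), np.int64(95), np.float64(265.0))
head (array([600.7,  -3.9]), 46, np.float64(2.4), np.int64(-250), np.float64(-25.0)) (array([600.7,  -4. ]), 25, np.float64(1.99), np.int64(120), np.float64(240.0))
head (array([601.9,  -3.4]), 46, np.float64(2.43), np.int64(-250), np.float64(-25.0)) (array([602. ,  -4.2]), 25, np.float64(2.06), np.int64(120), np.float64(240.0))
head (array([602.8,  -2.9]), 45, np.float64(2.58), np.int64(-250), np.float64(-25.0)) (array([603.4,  -4.1]), 25, np.float64(2.0), np.int64(120), np.float64(240.0))
foot 50 (array([616.1,  -3.7]), 25, np.float64(0.2), np.int64(120), np.float64(240.0)) (array([589.8,  -3.7]), 25, np.float64(0.85), np.int64(120), np.float64(240.0))
foot 55 (array([614.7,  -3.7]), 25, np.float64(0.15), np.int64(120), np.float64(240.0)) (array([588.8,  -3.8]), 25, np.float64(0.74), np.int64(120), np.float64(240.0))
foot 60 (array([613.3,  -3.6]), 25, np.float64(0.15), np.int64(120), np.float64(240.0)) (array([587.7,  -3.3]), 25, np.float64(0.84), np.int64(120), np.float64(240.0))
```

View pics/w8c.png

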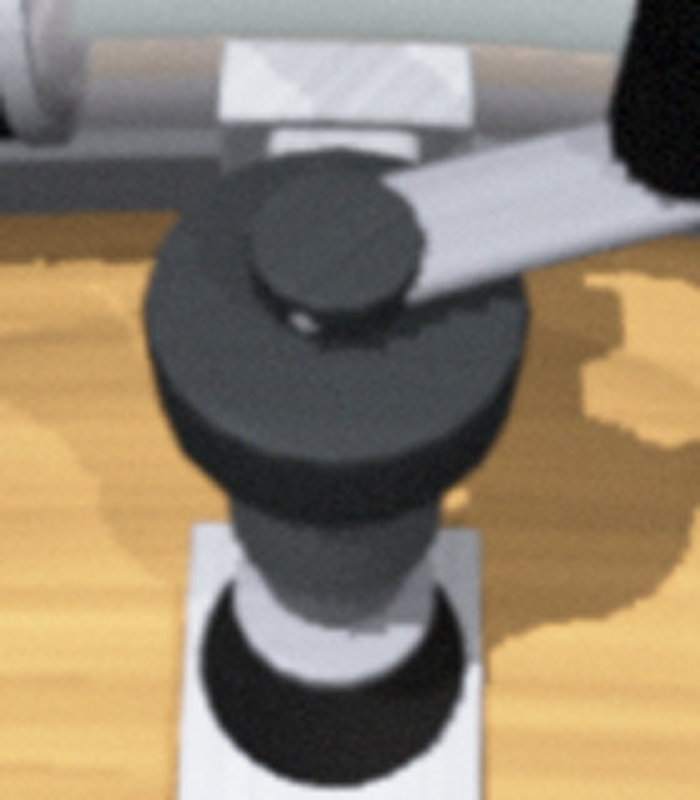

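```bash
python3 - <<'E'
from h import *
w=np.load('pics/w8.npz');c={k:w[k] for k in('fx','fy','cx','cy','xyz','attitude')}
S=lambda x,y:(200+(np.array(x)+.5)/5-.5,(np.array(y)+.5)/5-.5)
print('head near/left/right',onz(c,*S([335,148,527],[462,305,305]),194,True))
print('hub near (z~207)',onz(c,*S([335,252,425],[310,240,245]),207,True))
print('pad near',onz(c,*S([335,203,463],[787,655,655]),10,True))
for z in(45,50,55):print('foot near',z,onz(c,*S([335],[686]),z,True)[0])
print('plate L edge',onz(c,*S([190,178],[560,790]),8,True))
E
```

```text
head near/left/right [[583.31810573  -4.39652313 194.        ]
 [610.09609724  24.34943326 194.        ]
 [611.55014234 -32.86394584 194.        ]]
hub near (z~207) [[601.5091996   -4.01807267 207.        ]
 [613.50682987   8.09284024 207.        ]
 [613.24356324 -16.68643289 207.        ]]
pad near [[575.43894399  -5.16359806  10.        ]
 [611.11168283  31.05886309  10.        ]
 [612.92809709 -38.59442121  10.        ]]
foot near 45 [592.84094412  -4.62266176  45.        ]
foot near 50 [591.3755391   -4.64007911  50.        ]
foot near 55 [589.91013408  -4.65749645  55.        ]
plate L edge [[639.3645328   36.06523713   8.        ]
 [574.1478144   36.34180978   8.        ]]
```

Emit:
{"method": "arm_command", "body": {"rot": [[0,5,0],[0,6,0],[0,6,0],[0,5,0],[0,1,-0.7]], "slide": [[0,-5,15],[5,-10,15],[15,-10,10],[25,-10,10],[25,-10,10]], "gripper": [75,75,75,75,75]}}

```text
clock: 6.72
eef_pos: [537.6, -30.4, 284.2]
tool_rot: [-3.058, 0.063, -1.558]
force: [1.5, 0.8, -0.5]
width: 74.9
```

Emit:
{"method": "arm_command", "body": {"rot": [[-1.2,1.6,0],[-1.2,1.6,0],[-1.2,1.6,0],[0,0,0]], "slide": [[25,-7,2],[25,-7,2],[20,-6,0],[10,-2,0]], "gripper": [75,75,75,75]}}

```text
clock: 7.05
eef_pos: [626.7, -54.9, 292.0]
tool_rot: [-3.141, -0.008, -1.56]
force: [0.2, 1.1, -1.1]
width: 74.8
```

```bash
python3 wsnap.py w9
```

```text
7.05 [626.67531753 -54.91135472 292.04863115] [-179.9915009    -0.44906771  -89.3738141 ] 74.76746909543749
```

View pics/w9.png

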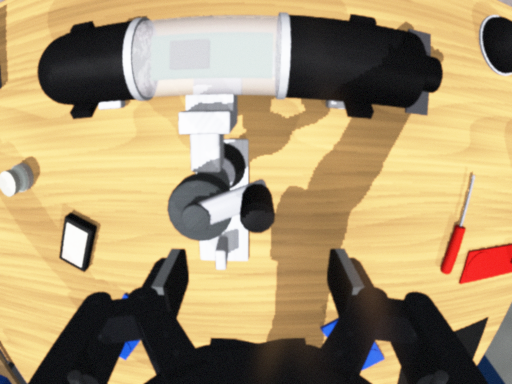

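```bash
python3 - <<'E'
from h import *
w=np.load('pics/w9.npz');c={k:w[k] for k in('fx','fy','cx','cy','xyz','attitude')}
crop(w['p'],160,120,300,260,5,'pics/w9c.png')
print(c['xyz'],c['attitude'],proj(c,[[632,-55,254.5],[632,-55,209.5],[611,-4,194],[625,-55,254.5]],True))
E
```

```text
[709.64696874 -53.47408375 434.97147375] [-0.32771296 -0.0072945  -1.55943894] [[256.44476777 219.59605847]
 [256.21579189 197.39944679]
 [198.31748631 213.63059009]
 [256.33959593 229.18770472]]
```

View pics/w9c.png

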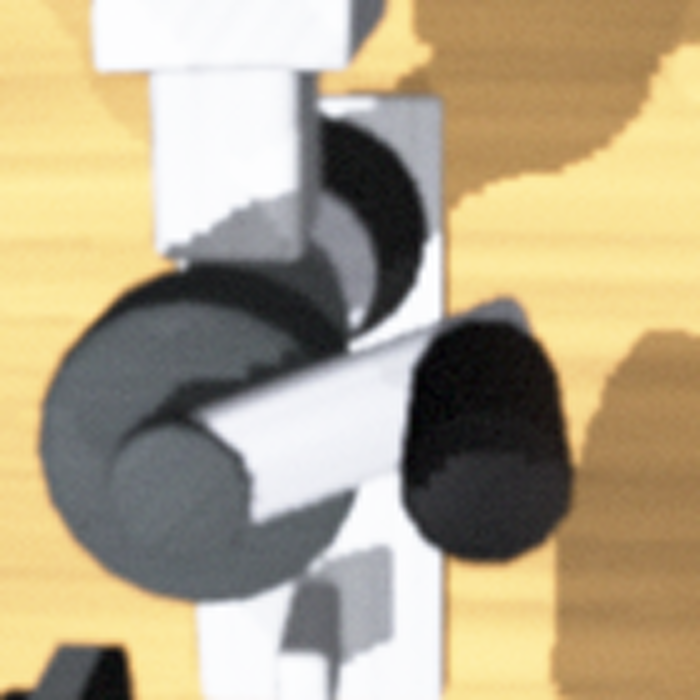

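Emit:
{"method": "arm_command", "body": {"rot": [[0,0,0],[0,0,0],[0,0,0],[0,0,0]], "slide": [[5,-0.5,-25],[2,0,-25],[0,0,-18],[0,0,0]], "gripper": [60,60,60,60]}}

```text
clock: 7.43
eef_pos: [636.4, -56.9, 223.1]
tool_rot: [-3.137, -0.011, -1.56]
force: [-1.0, 1.1, 0.2]
width: 60.0
```

Emit:
{"method": "arm_command", "body": {"rot": [[0,0,0],[0,0,0],[0,0,0],[0,0,0],[0,0,0]], "slide": [[-2,1,-6],[0,0,0],[0,0,0],[0,0,0],[0,0,0]], "gripper": [60,40,15,15,15]}}

```text
clock: 7.85
eef_pos: [633.8, -54.8, 219.8]
tool_rot: [-3.135, -0.01, -1.56]
force: [1.0, -0.4, -8.4]
width: 22.4
```

```bash
python3 - <<'E'
from h import *
s=telemetry.read_state();print(s['clock'],s['eef_pos'],s['force'],s['width'],s['qpos'])
E
```

```text
7.85 [633.81623953 -54.81104983 219.76811581] [ 0.96303892 -0.38521204 -8.44768311] 22.395051690232084 [-0.43595392  0.76672908  0.8667434   1.59337413 -0.63532469  1.07631379
 -0.9614052 ]
```

```bash
cat > crank.py <<'E'
from h import *
import sys,json,os
C=np.array([613.5,-4.7]);r0=55.
step=float(sys.argv[1]);n=int(sys.argv[2])
s=telemetry.read_state();p=s['eef_pos'];d=p[:2]-C;th=np.degrees(np.arctan2(d[1],d[0]));r=np.hypot(*d)
er=d/r;t=np.array([d[1],-d[0]])/r;F=s['force'][:2]
print('t %.2f th %.1f r %.1f z %.1f drag %.1f rad %.1f Fz %.1f torq %s rot %s w %.1f'%(s['clock'],th,r,p[2],-F@t,F@er,s['force'][2],s['torque'].round(2),np.degrees(s['tool_rot']).round(1),s['width']))
L=[x for x in (json.load(open('log.json')) if os.path.exists('log.json') else [])];L.append([s['clock'],th,*p,*s['force'],*s['torque'],*s['qpos']]);json.dump([list(map(float,x)) for x in L],open('log.json','w'))
q=p[:2]
for i in range(1,n+1):
    a=np.radians(th-step*i);x=C+(r+(r0-r)*min(1,i/2))*np.array([np.cos(a),np.sin(a)]);print((x-q).round(1));q=x
R0=R.from_euler('xyz',[180,0,-90],degrees=True);Rm=R.from_euler('xyz',s['tool_rot']);print('rotcorr',np.degrees((R0*Rm.inv()).as_rotvec()).round(1))
E
python3 crank.py 8 5
```

```text
t 7.85 th -67.9 r 54.1 z 219.8 drag 0.7 rad 0.7 Fz -8.4 torq [-0.09 -0.16  0.03] rot [-179.6   -0.6  -89.4] w 22.4
[-7.1 -2.8]
[-7.4 -1.8]
[-7.7 -0.3]
[-7.6  0.8]
[-7.4  1.8]
rotcorr [ 0.6  0.4 -0.6]
```

Emit:
{"method": "arm_command", "body": {"rot": [[0,0,0],[0,0,0],[0,0,0],[0,0,0],[0,0,0]], "slide": [[-7.1,-2.8,-1],[-7.4,-1.8,0],[-7.7,-0.3,0],[-7.6,0.8,0],[-7.4,1.8,0]], "gripper": [10,10,10,10,10]}}

```text
clock: 8.27
eef_pos: [610.7, -58.5, 220.0]
tool_rot: [-3.103, -0.021, -1.556]
force: [8.6, -4.1, -11.9]
width: 22.4
```

```bash
python3 crank.py 9 5
```

```text
t 8.27 th -93.0 r 53.9 z 220.0 drag 8.8 rad 3.7 Fz -11.9 torq [-0.7  -1.14  0.  ] rot [-177.8   -1.2  -89.1] w 22.4
[-8.5  0.5]
[-8.4  1.9]
[-7.8  3.7]
[-7.1  4.9]
[-6.3  5.9]
rotcorr [ 1.2  2.2 -0.9]
```

Emit:
{"method": "arm_command", "body": {"rot": [[0.2,0.6,-0.2],[0.2,0.6,-0.2],[0.2,0.4,0],[0.2,0.4,0],[0,0.4,0]], "slide": [[-10,1,-1],[-10,2.5,-0.5],[-10,4,0],[-9.5,5.5,0],[-9,7,0]], "gripper": [10,10,10,10,10]}}

```text
clock: 8.68
eef_pos: [574.4, -42.4, 219.8]
tool_rot: [-3.115, -0.019, -1.563]
force: [10.7, -3.0, -13.6]
width: 22.6
```

```bash
python3 crank.py 12 5
```

```text
t 8.68 th -136.1 r 54.3 z 219.8 drag 9.6 rad -5.6 Fz -13.6 torq [-0.26 -1.69  0.03] rot [-178.5   -1.1  -89.6] w 22.6
[-7.3  8.8]
[-5.3 10.2]
[-2.8 11.2]
[-0.4 11.5]
[ 2.  11.3]
rotcorr [ 1.1  1.5 -0.4]
```

Emit:
{"method": "arm_command", "body": {"rot": [[0.3,0.6,0],[0.3,0.6,0],[0.3,0.4,0],[0.3,0.4,0],[0,0.2,0]], "slide": [[-7,8.5,-1.5],[-5.8,9.5,-1],[-4.3,10,-0.5],[-2.8,10.5,0],[-1.3,10.5,0]], "gripper": [10,10,10,10,10]}}

```text
clock: 9.1
eef_pos: [558.9, -10.4, 219.8]
tool_rot: [-3.132, -0.028, -1.574]
force: [3.4, -8.4, -11.5]
width: 22.5
```

```bash
python3 crank.py 9 5
```

```text
t 9.10 th -174.0 r 54.9 z 219.8 drag 8.7 rad -2.5 Fz -11.5 torq [-1.34 -0.58  0.02] rot [-179.4   -1.6  -90.2] w 22.5
[-0.3  8.6]
[1.1 8.6]
[2.5 8.3]
[3.7 7.8]
[4.9 7.1]
rotcorr [1.6 0.6 0.2]
```

Emit:
{"method": "arm_command", "body": {"rot": [[0.5,0.2,0],[0.5,0.2,0],[0.5,0.2,0],[0.5,0.2,0],[0.3,0,0]], "slide": [[0,10.5,-1.5],[1.5,10.5,-1],[3,10.3,-0.5],[4.5,9.8,0],[6,9,0]], "gripper": [10,10,10,10,10]}}

```text
clock: 9.52
eef_pos: [563.5, 19.0, 219.6]
tool_rot: [3.124, -0.014, -1.59]
force: [-9.4, -5.4, 0.4]
width: 22.7
```

```bash
python3 crank.py 9 5;  python3 ts.py 10
```

```text
t 9.52 th 154.6 r 55.3 z 219.6 drag 8.9 rad 6.1 Fz 0.4 torq [-1.08  1.63 -0.07] rot [179.   -0.8 -91.1] w 22.7
[4.5 7.4]
[5.6 6.6]
[6.4 5.8]
[7.2 4.7]
[7.9 3.5]
rotcorr [ 0.8 -1.   1.1]
9.5167 [563.50950178  19.01093888 219.63243543] [-9.37729854 -5.44010181  0.35772812]
```

View pics/s10c.png

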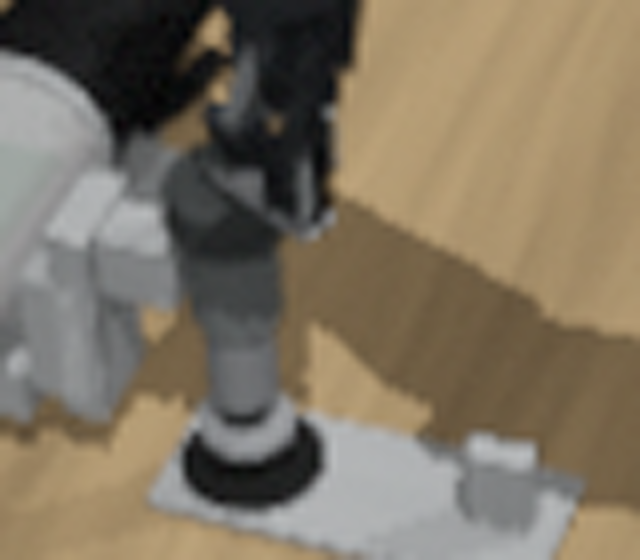

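Emit:
{"method": "arm_command", "body": {"rot": [[0.2,-0.4,0.3],[0.2,-0.4,0.3],[0.2,-0.4,0.2],[0,-0.4,0.2],[0,-0.3,0]], "slide": [[5,9,0],[6.3,8.3,0],[7.4,7.3,0],[8.4,6,0],[9.2,4.5,0]], "gripper": [10,10,10,10,10]}}

```text
clock: 10.03
eef_pos: [582.4, 41.5, 219.5]
tool_rot: [3.126, -0.014, -1.585]
force: [-11.9, 0.1, 4.8]
width: 22.2
```

```bash
python3 crank.py 8 5
```

```text
t 10.03 th 123.9 r 55.7 z 219.5 drag 9.9 rad 6.7 Fz 4.8 torq [ 0.18  2.01 -0.05] rot [179.1  -0.8 -90.8] w 22.2
[6.9 3.6]
[7.3 2.5]
[7.4 1.8]
[7.6 0.8]
[ 7.7 -0.3]
rotcorr [ 0.8 -0.9  0.8]
```

Emit:
{"method": "arm_command", "body": {"rot": [[0.2,-0.3,0.3],[0.2,-0.3,0.3],[0.2,-0.3,0.2],[0,-0.3,0],[0,-0.3,0]], "slide": [[9,4.5,0],[9.5,3.2,0],[9.8,2,0],[10,0.7,0],[10,-0.8,0]], "gripper": [10,10,10,10,10]}}

```text
clock: 10.45
eef_pos: [613.0, 51.1, 219.6]
tool_rot: [3.115, 0.004, -1.574]
force: [-8.9, 3.9, 2.9]
width: 22.8
```

```bash
python3 crank.py 8 5
```

```text
t 10.45 th 90.5 r 55.8 z 219.6 drag 8.9 rad 4.0 Fz 2.9 torq [ 0.34  1.35 -0.01] rot [178.5   0.2 -90.2] w 22.8
[ 7.7 -0.9]
[ 7.5 -1.9]
[ 7.2 -2.6]
[ 6.8 -3.5]
[ 6.3 -4.5]
rotcorr [-0.2 -1.5  0.2]
```

Emit:
{"method": "arm_command", "body": {"rot": [[0,-0.4,0],[0,-0.4,0],[0,-0.4,0],[0,-0.3,0]], "slide": [[8.5,-1,0],[8.3,-2,0],[8,-3,0],[7.7,-4,0]], "gripper": [10,10,10,10]}}

```text
clock: 10.78
eef_pos: [634.9, 46.8, 219.6]
tool_rot: [3.118, 0.016, -1.57]
force: [-7.7, 5.8, 1.7]
width: 22.7
```

```bash
python3 crank.py 8 4
```

```text
t 10.78 th 67.4 r 55.7 z 219.6 drag 9.4 rad 2.4 Fz 1.7 torq [ 0.45  1.08 -0.05] rot [178.6   0.9 -89.9] w 22.7
[ 6.8 -3.8]
[ 6.1 -4.7]
[ 5.7 -5.2]
[ 4.9 -5.9]
rotcorr [-0.9 -1.4 -0.1]
```

Emit:
{"method": "arm_command", "body": {"rot": [[-0.3,-0.4,0],[-0.3,-0.4,0],[-0.2,-0.3,0]], "slide": [[7.5,-4,0],[6.8,-5,0],[6.2,-5.8,0]], "gripper": [10,10,10]}}

```text
clock: 11.03
eef_pos: [648.6, 38.4, 219.5]
tool_rot: [3.122, 0.013, -1.565]
force: [-6.5, 6.7, 1.8]
width: 22.6
```

```bash
python3 crank.py 8 3; python3 ts.py 11
```

```text
t 11.03 th 50.8 r 55.6 z 219.5 drag 9.2 rad 1.1 Fz 1.8 torq [ 0.73  0.9  -0.08] rot [178.9   0.8 -89.7] w 22.6
[ 5.4 -5.5]
[ 4.6 -6.2]
[ 3.9 -6.6]
rotcorr [-0.8 -1.1 -0.3]
11.0333 [648.64146472  38.4186589  219.53620437] [-6.4510415   6.68080773  1.76209215]
```

View pics/s11c.png

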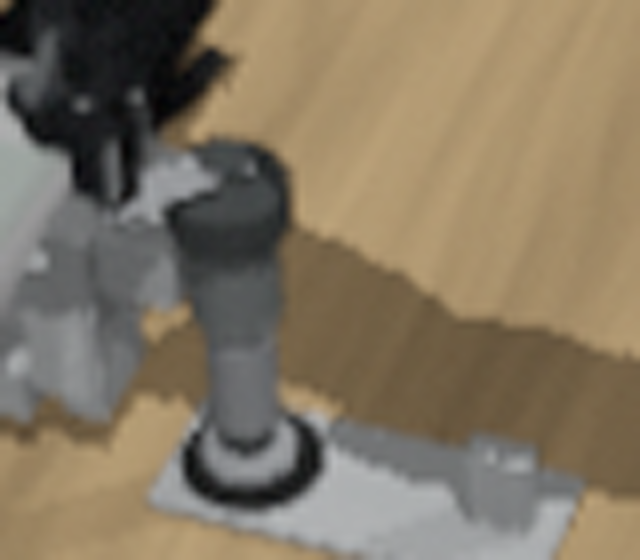

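Emit:
{"method": "arm_command", "body": {"rot": [[-0.3,-0.4,0],[-0.3,-0.4,-0.2],[-0.2,-0.3,0]], "slide": [[5.8,-6,0],[5,-6.8,0],[4.2,-7,0]], "gripper": [10,10,10]}}

```text
clock: 11.38
eef_pos: [658.3, 28.0, 219.5]
tool_rot: [3.129, 0.015, -1.562]
force: [-5.9, 9.3, 2.4]
width: 22.3
```

```bash
python3 crank.py 7 3
```

```text
t 11.38 th 36.1 r 55.5 z 219.5 drag 11.0 rad 0.7 Fz 2.4 torq [ 1.27  1.02 -0.07] rot [179.3   0.8 -89.5] w 22.3
[ 3.4 -5.8]
[ 2.7 -6.2]
[ 2.1 -6.4]
rotcorr [-0.8 -0.7 -0.5]
```

Emit:
{"method": "arm_command", "body": {"rot": [[-0.3,-0.3,-0.2],[-0.3,-0.3,-0.2]], "slide": [[4,-7,0],[3.2,-7.4,0]], "gripper": [10,10]}}

```text
clock: 11.55
eef_pos: [661.7, 22.6, 219.5]
tool_rot: [3.13, 0.018, -1.562]
force: [-5.0, 11.0, 2.0]
width: 22.5
```

```bash
python3 crank.py 7 3
```

```text
t 11.55 th 29.5 r 55.4 z 219.5 drag 12.0 rad 1.1 Fz 2.0 torq [1.53 0.92 0.  ] rot [179.3   1.1 -89.5] w 22.5
[ 2.8 -6.1]
[ 2.  -6.4]
[ 1.4 -6.6]
rotcorr [-1.1 -0.7 -0.5]
```

Emit:
{"method": "arm_command", "body": {"rot": [[-0.3,-0.3,-0.2],[-0.3,-0.3,-0.2]], "slide": [[3,-7.6,0],[2.2,-7.8,0]], "gripper": [10,10]}}

```text
clock: 11.72
eef_pos: [663.8, 18.3, 219.5]
tool_rot: [3.133, 0.025, -1.561]
force: [-4.3, 11.1, 1.8]
width: 22.6
```

```bash
python3 crank.py 7 3
```

```text
t 11.72 th 24.5 r 55.3 z 219.5 drag 11.9 rad 0.7 Fz 1.8 torq [ 1.73  0.66 -0.02] rot [179.5   1.4 -89.5] w 22.6
[ 2.3 -6.3]
[ 1.5 -6.6]
[ 0.8 -6.7]
rotcorr [-1.4 -0.5 -0.6]
```

Emit:
{"method": "arm_command", "body": {"rot": [[-0.4,-0.2,-0.2],[-0.4,-0.2,-0.2]], "slide": [[2.3,-8.2,0],[1.5,-8.5,0]], "gripper": [10,10]}}

```text
clock: 11.88
eef_pos: [665.2, 14.5, 219.5]
tool_rot: [3.133, 0.03, -1.558]
force: [-3.5, 12.9, 1.4]
width: 22.7
```

```bash
python3 crank.py 7 3
```

```text
t 11.88 th 20.4 r 55.2 z 219.5 drag 13.4 rad 1.2 Fz 1.4 torq [1.9  0.37 0.04] rot [179.5   1.7 -89.3] w 22.7
[ 1.9 -6.5]
[ 1.1 -6.6]
[ 0.3 -6.7]
rotcorr [-1.7 -0.5 -0.7]
```

Emit:
{"method": "arm_command", "body": {"rot": [[-0.4,-0.2,-0.2]], "slide": [[1.4,-8.2,0]], "gripper": [10]}}

```text
clock: 11.97
eef_pos: [665.7, 13.2, 219.5]
tool_rot: [3.134, 0.033, -1.557]
force: [-3.3, 13.0, 2.7]
width: 22.7
```

```bash
python3 crank.py 7 1
```

```text
t 11.97 th 18.9 r 55.2 z 219.5 drag 13.4 rad 1.1 Fz 2.7 torq [1.69 0.65 0.03] rot [179.6   1.9 -89.2] w 22.7
[ 1.7 -6.5]
rotcorr [-1.9 -0.4 -0.8]
```

Emit:
{"method": "arm_command", "body": {"rot": [[0,0,0],[0,0,0],[0,0,0],[0,0,0],[0,0,0]], "slide": [[0,0,0],[0,0,0],[0,0,0],[0,0,20],[0,0,30]], "gripper": [60,60,60,60,60]}}

```text
clock: 12.38
eef_pos: [662.8, 15.2, 267.1]
tool_rot: [3.127, 0.035, -1.555]
force: [0.4, -0.0, -0.1]
width: 59.8
```

Emit:
{"method": "arm_command", "body": {"rot": [[0,0,0],[0,0,0],[0,0,0],[0,0,0],[0,0,0]], "slide": [[0,0,30],[-30,0,10],[-35,0,0],[-35,0,0],[-35,0,0]], "gripper": [60,60,60,60,60]}}

```text
clock: 12.8
eef_pos: [533.7, 6.8, 316.4]
tool_rot: [-3.135, 0.022, -1.558]
force: [-0.3, 1.0, 1.6]
width: 60.1
```

Emit:
{"method": "arm_command", "body": {"rot": [[0,0,0],[0,0,0],[0,0,0],[0,0,0],[0,0,0]], "slide": [[-20,-35,0],[-5,-35,0],[0,-35,0],[0,-35,0],[0,-10,0]], "gripper": [60,60,60,60,60]}}

```text
clock: 13.22
eef_pos: [499.3, -145.2, 319.6]
tool_rot: [-3.132, 0.026, -1.551]
force: [-0.3, -0.3, -0.1]
width: 60.2
```

```bash
python3 ts.py 12; python3 wsnap.py w12
python3 - <<'E'
from fit import *
cs=get_calibration('side');ct=get_calibration('top')
s=cv2.imread('pics/s12.png',0).astype(np.float32);t=cv2.imread('pics/t12.png',0).astype(np.float32)
print('pad side',fit(s,cs,[611,-3],10,36,D(np.arange(-20,201,5))),'foot side',fit(-s,cs,[611,-3],10,24,D(np.arange(0,181,5))))
print('pad top',fit(t,ct,[611,-3],10,36,D(np.arange(120,250,5))))
E
```

```text
13.2167 [ 499.32391054 -145.22154587  319.6336271 ] [-0.32621604 -0.25582811 -0.12311461]
13.3167 [ 499.85224184 -142.83608909  319.26317079] [-179.48999952    1.58676675  -88.83552988] 59.77394608643448
pad side (array([609.6,  -1.3]), 45, np.float64(1.12), np.int64(-20), np.float64(200.0)) foot side (array([612.7,  -2.9]), 37, np.float64(1.26), np.int64(0), np.float64(180.0))
pad top (array([611.9,   1.6]), 26, np.float64(1.15), np.int64(120), np.float64(245.0))
```

View pics/s12c.png

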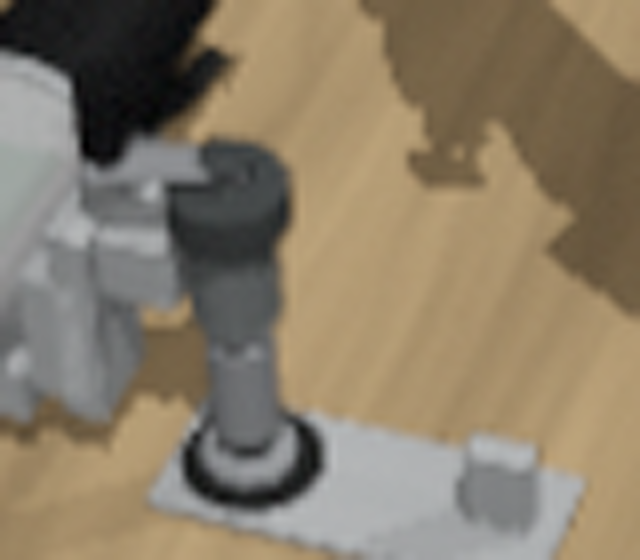

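View pics/t12.png

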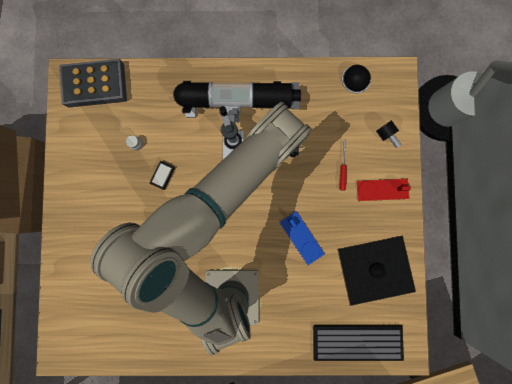

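View pics/w12.png

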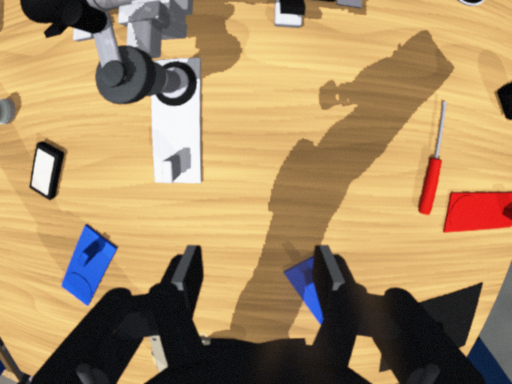

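```bash
python3 - <<'E'
from cell import ctrl
print(ctrl.finish_job())
E
```

```text
the job is handed in; nothing more can be done
None
```

I slid the bearing plate under the jack leg, wound the crank clockwise until the foot bore on the pad, let go, and handed the job in at about 13.3 s. `finish_job` gives no verdict.

- **Pad position:** The last side and wrist pictures show the foot on the pad with a black ring visible around it. The circle fits put the foot about 3 mm from the pad centre. The camera views disagreed by up to 6 mm on where the leg's axis is. I settled that with a close wrist view, which put the foot 2–4 mm further along x than the pad and level in y.
- **Plate lift:** While crossing sideways, the measured gripper height rose by up to about 6 mm before I lowered it, so the plate may not have stayed fully on the bench the whole way.
- **Crank load:** Running free, the crank dragged about 9.2 N at the knob. My last reading while turning was 13.4 N, about 1.46 times that, and no reading went above it. Readings scattered by roughly 0.5 N.
- **Other things:** I touched nothing else. The jar, screwdriver, black-framed pack and look-alike plates appear where they were in the last pictures, by eye only. The gripper was open, raised and well clear of everything at the end.

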